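Shut off the sander's tagged air valve in the bench duct

ROBOT

A 6-joint arm with a two-finger parallel gripper is mounted at the origin on the work surface; the furniture and walls round the work are solid. World frame = base frame: x ahead of the robot, y to its left, z up, the work surface at z = 0. Lengths are in m, angles in rad, forces in N, time in s.
With the tool pointing down it reaches from about 0.4 to 0.825 m from the base axis. Payload 7 kg.
Tool frame: the origin (TCP) lies midway between the tips of the shut fingers; the grasp point (between the pads) lies 19 mm behind it; z points along the fingers, y is the direction in which the jaws open and shut (so a half turn about z gives the same grasp; the last joint's range is limited). The gripper opens to 85 mm and grips with 20 to 120 N. Pads are 22 mm wide; open, the fingers measure 114 mm over their backs; the gripper's body (76 mm by 85 mm) begins 54 mm behind the grasp point. The pads swing forward as they close: fully open they stand 13 mm farther back than shut.
Start: joints at [-1.025, 0.359, 0.012, 0, -1.224, -0.288], TCP at [0.172, -0.653, 0.199] pointing down, gripper open.
Joint ranges: [-3.07, 3.07], [-1.43, 2.12], [-1.02, 1.25], [-3.03, 1.67], [-3.05, -0], [-3.03, 3.03]. Speed limits (rad/s): [2.39, 2.39, 3.01, 3.14, 3.14, 3.14].

INTERFACE

Orientations are given as a unit quaternion [w, x, y, z].
In Python, from workcell import sense, snapshot, hand_in gives the robot as it stands.
- The arm moves only by the tool step_arm, never from a script. Its argument "plan" is a list of rows, each a list of 7 numbers: the shift along the tool's x, y, z in m, then the turn, a rotation vector about the tool's x, y, z in degrees, then the closure, from 0 (fully open) to 1 (shut). A call has 1 to 8 rows; each row is the pose to reach, as a shift and turn from the pose commanded when the call began, along the tool's axes at that moment; what a row does not reach only later rows make up. A row lasts 1/8 s, in which the tool goes at most 62.5 mm and 10.7 degrees, less where a joint would pass 70% of its speed; a pose out of reach is approached as far as the arm can. A call with a gripper value outside its range is refused whole. The fingers move at their own pace and stop on an object; "grip_force" is the grip in N (left out, the last holds). Time passes only in rows, so rows that repeat a pose let the fingers close. It gives the time, the measured TCP pose, the force and the opening at its end, in the units of the state.
- sense(): the state, without advancing time (a new reading comes with each control period).
- snapshot(name): name is "side" or "top" or "wrist"; returns a dict with "image" (480x640x3 uint8, red, green, blue), "intrinsics" (3x3 intrinsics, pixels), "cam_to_world" (4x4, takes a point from camera to world coordinates). Camera axes: x right, y up, looking along -z (the intrinsics and any distortion apply to the point x, -y, -z); pixel columns grow to the right and rows downward; lengths in m; the calibration is good to about 2 mm. A picture is of the moment at which its call begins. There is no depth.
- hand_in(): hands the job in, once; it reports no verdict.
The state is a dict: "time": time; "qpos": joint angles; "qd": joint speeds; "effort": joint torques, N m; "eef_pos": TCP position; "orientation": TCP orientation; "contact_force": force on the tool from outside, world axes, zero at the start; "moment": the same for the moment, N m; "gripper_width": finger opening in m.
Only numpy, scipy, OpenCV 4.12 (cv2) and the standard library are available. Lean on these libraries where they do the work, as an engineer would, in place of code of your own. Each camera call takes 0.05 s, during which the arm holds its last target.

TASK

The sander's air branch has to be shut off; its valve handle carries a round metal tag under its nut. Slide the loose cover of the grey air duct all the way to the left, up to the end stop, so that the three valve handles are uncovered, then push the tagged handle a quarter turn clockwise until it is fully shut. Only push with the fingertips: do not pinch the handle or the cover's ledge from both sides and lift nothing; leave the cover lying flat between its guides, and leave the other two handles and everything else on the bench as they are.

Things in the scene. Friction and masses are not known exactly. Their poses are not given: they have to be found in the camera images.
- air_duct: grey painted steel duct fixed to the bench, 140 x 618 x 86 mm (x, y, z), valve well in its right half, flat closed deck (73 mm high) in its left. Origin: centre of its underside on the bench; x across it (away from the robot), y along it to the left, z up. Three couplers on the robot's side reach 102 mm from the centre line at z 26 mm; a gauge at the left end rises to z 122 mm
- well (a point): centre of the valve well at the height of its rim, z 74 mm. Inside, the well measures 112 mm across (duct x) by 283 mm along (duct y); the handles lie in it between z 51 and 70 mm, pipework below z 50 mm at the pivots and below z 44 mm elsewhere
- left_stop (a point): middle of the left end stop's inner face, z 80 mm. Two long walls with tops at z 74 mm carry the cover; on them 6 mm thick guides, 128 mm apart, rise to z 86 mm, and so do the two end stops, 594 mm apart
- cover: loose sheet-steel cover plate, 124 x 292 x 5 mm, 0.3 to 0.6 kg, lying in the duct's guides over the valve well, free to slide along the duct's y. Origin: centre of its underside; axes as the duct's. In the duct's frame its origin starts at y -0.15 to -0.135 m and is at y +0.151 m when it touches the left stop; z 0.074 m.
- cover_ledge (a point): middle of the right-hand face of the cover's push ledge: an upright steel strip 90 mm long (across the duct), 3 mm thick with a rolled hem behind its top edge (9 mm in all), 24 mm tall on the plate (z 79 to 103 mm). This face looks along the cover's -y and lies at cover y -0.091 m, with 55 mm of bare plate before it. The point is 12 mm above the plate. Push it towards +y
- tagged_pivot (a point): centre of the turning axis (vertical) of the tagged handle, at mid-thickness of the handle (z 57 mm). This valve stands at any of the three places in the well, 84 mm apart along the duct's y (-0.232, -0.148, -0.064 m), at duct x +0.018 m
- tagged_grip (a point): middle of the tagged handle's grip, 38 mm from its pivot. The handle is a flat level lever reaching 54 mm from the pivot; its grip, from 16 to 52 mm, is a steel blade between two black scales, 14 mm wide in all (z 52 to 63 mm). Its round bare metal tag, 32 mm in diameter, lies level under the nut on the pivot (z 63 to 65.5 mm; nut to z 70 mm). Push on the grip's rear side to shut it
- tagged_lever (a joint): angle of the tagged handle, rad. 0: open, pointing to the duct's -x (towards the robot); grows clockwise seen from above; 1.571: fully shut against its stop, pointing to the duct's +y (left). It stays where it is left; it takes about 3 N at the grip to turn. It starts between 0 and 0.3
- plain_a_lever (a joint): angle of the first untagged handle (same lever without a tag), which starts nearly open, 0 to 0.08; leave it
- plain_a_grip (a point): middle of that handle's grip, 38 mm from its pivot
- plain_b_lever (a joint): angle of the second untagged handle, which starts nearly shut, 1.47 to 1.57; leave it
- plain_b_grip (a point): middle of that handle's grip, 38 mm from its pivot
- sander: green orbital sander standing right of the duct, 149 x 179 x 126 mm; leave it. Origin under its centre
- tape_measure: tape measure standing before the duct, 35 x 72 x 62 mm; leave it. Origin under its centre
- cork_block: cork sanding block lying before the duct, 36 x 60 x 26 mm; leave it. Origin under its centre
- pencil: red pencil lying before the duct, 9 x 168 x 8 mm; leave it. Origin under its centre

How it is judged:
By the outcome, as a careful person would: the job done as asked, in the order asked, and still so for the second after the job is handed in, with the robot touching nothing.
It also fails if it takes over 48 s, if anything falls off the work surface, if the arm or the gripper's body presses on something with over 40 N, if the wrist force passes 120 N, or if a joint passes its speed limit or range.

## Working session

There is one attempt and no reset: what is moved stays moved. The work goes in short steps, Python scripts to look and compute and a tool call to move; the robot and the scene stay as the last step left them, time stands still between calls to the robot, and variables do not carry over. Pictures are saved under pics/ and viewed, and the job is handed in when it is done.

Besides the shell and the picture viewer there is one more tool, called after "Call:" by a JSON object that holds its "fn" and its "kwargs". step_arm: Moves the arm, as the interface text tells. Its arguments: {"type":"object","properties":{"plan":{"type":"array","items":{"type":"array","items":{"type":"number"}}},"grip_force":{"type":"number"}},"required":["plan"]}

```bash
ls; mkdir -p pics; python3 - <<'E'
from workcell import sense,snapshot
import cv2,numpy as np
print(sense())
for n in("side","top","wrist"):
    s=snapshot(n);cv2.imwrite(f"pics/{n}0.png",s["image"][:,:,::-1]);print(n,s["intrinsics"].round(1).tolist(),s["cam_to_world"].round(3).tolist(),[k for k in s])
E
```

```text
pics
{'time': 0.0, 'qpos': array([-1.02487057e+00,  3.59420765e-01,  1.10758726e-02, -3.60547473e-04,
       -1.22411802e+00, -2.88092953e-01]), 'qd': array([ 0.00134007, -0.00046289, -0.0025541 , -0.0002315 ,  0.00082473,
        0.00118388]), 'effort': array([-3.66879940e-04, -5.83316088e+01,  2.93419397e+01,  6.93689927e+00,
       -6.00314917e-03,  7.78358071e-06]), 'eef_pos': array([ 0.17194721, -0.65217709,  0.19784736]), 'orientation': array([-1.82535394e-04, -1.28498679e-01,  9.91709315e-01,  8.30536414e-04]), 'contact_force': array([-0.32218334,  0.12653712,  0.31265717]), 'moment': array([ 0.00525524,  0.02620187, -0.01426294]), 'gripper_width': 0.08529020602556146}
side [[570.6, 0.0, 319.0], [0.0, 570.6, 238.1], [0.0, 0.0, 1.0]] [[0.816, 0.217, -0.536, -0.348], [-0.578, 0.325, -0.749, -1.096], [0.011, 0.921, 0.391, 0.661], [0.0, 0.0, 0.0, 1.0]] ['image', 'intrinsics', 'cam_to_world']
top [[474.9, 0.0, 316.8], [0.0, 474.9, 235.3], [0.0, 0.0, 1.0]] [[0.011, 0.984, -0.177, 0.219], [-1.0, 0.01, -0.006, 0.019], [-0.004, 0.177, 0.984, 1.426], [0.0, 0.0, 0.0, 1.0]] ['image', 'intrinsics', 'cam_to_world']
wrist [[417.6, 0.0, 321.3], [0.0, 417.6, 247.0], [0.0, 0.0, 1.0]] [[-0.253, -0.93, -0.266, 0.104], [0.967, -0.243, -0.071, -0.672], [0.002, -0.276, 0.961, 0.372], [0.0, 0.0, 0.0, 1.0]] ['image', 'intrinsics', 'cam_to_world']
```

View pics/side0.png

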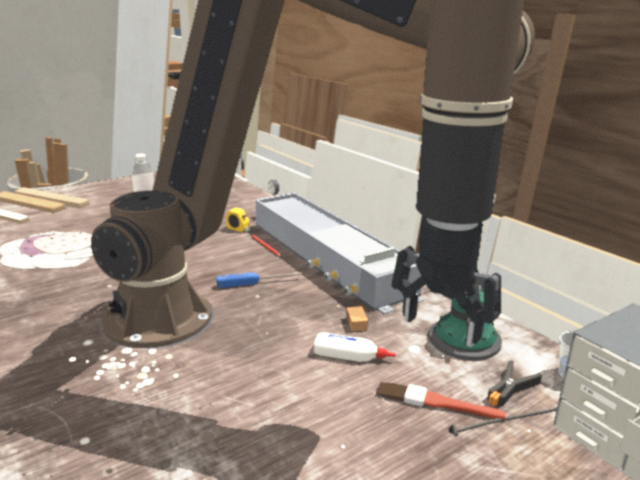

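View pics/top0.png

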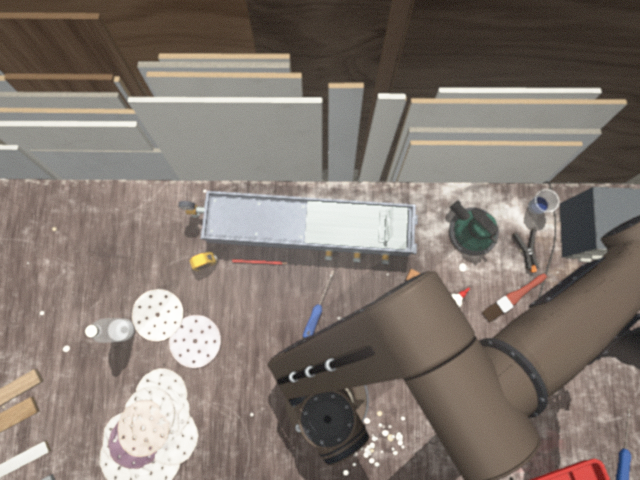

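View pics/wrist0.png

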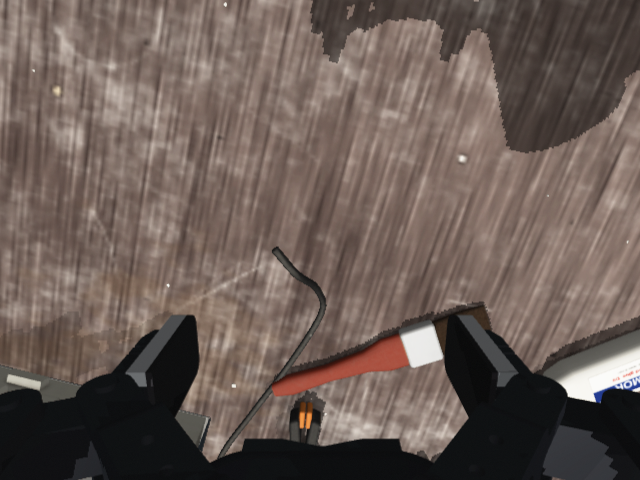

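```bash
cat > h.py <<'E'
import numpy as np,cv2
from scipy.spatial.transform import Rotation as R
from workcell import sense,snapshot
def proj(s,P):
    P=np.atleast_2d(P);c=s["cam_to_world"];q=(P-c[:3,3])@c[:3,:3];K=s["intrinsics"]
    return np.c_[K[0,0]*q[:,0]/-q[:,2]+K[0,2],K[1,1]*-q[:,1]/-q[:,2]+K[1,2]]
def ray(s,uv,z):
    uv=np.atleast_2d(uv).astype(float);c=s["cam_to_world"];K=s["intrinsics"]
    d=np.c_[(uv[:,0]-K[0,2])/K[0,0],-(uv[:,1]-K[1,2])/K[1,1],-np.ones(len(uv))]@c[:3,:3].T
    return c[:3,3]+d*((z-c[2,3])/d[:,2])[:,None]
def crop(s,fn,x0,x1,y0,y1,k):
    im=s["image"][y0:y1,x0:x1,::-1];cv2.imwrite(fn,cv2.resize(im,None,fx=k,fy=k,interpolation=cv2.INTER_CUBIC))
E
python3 - <<'E'
from h import *
s=snapshot("top");crop(s,"pics/topc.png",180,440,180,280,3)
s=snapshot("side");crop(s,"pics/sidec.png",240,440,180,320,4)
E
```

```text
(no output)
```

View pics/topc.png

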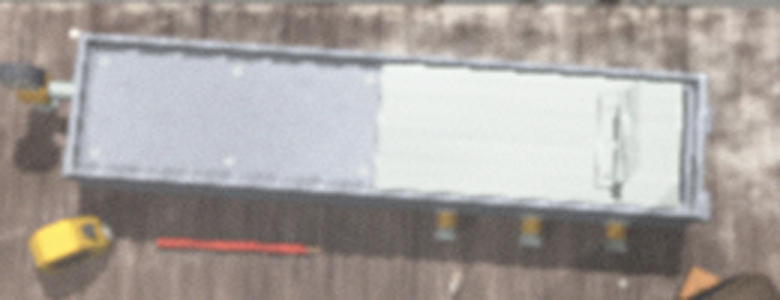

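View pics/sidec.png

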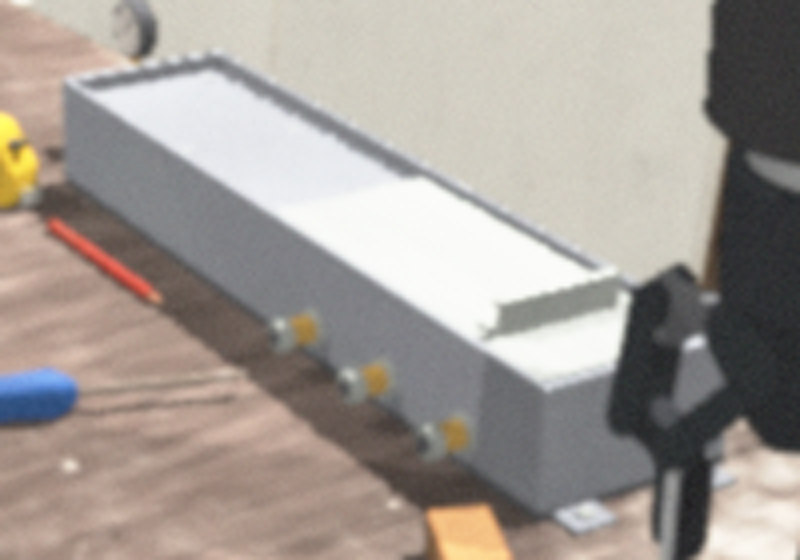

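```bash
python3 - <<'E'
from h import *
s=snapshot("top")
p=np.array([[82,35],[706,74],[706,216],[66,178]])/3+180
w=ray(s,p,.086);print(w.round(4))
print(np.linalg.norm(w-np.roll(w,-1,0),axis=1).round(4), w.mean(0).round(4))
yd=(w[0]+w[3]-w[1]-w[2])[:2];xd=(w[0]+w[1]-w[2]-w[3])[:2]
a=np.arctan2(yd[1],yd[0])-np.pi/2;print(a,np.arctan2(xd[1],xd[0]))
yaw=a;c=w.mean(0)[:2]
def D(x,y): return c+np.array([[np.cos(yaw),-np.sin(yaw)],[np.sin(yaw),np.cos(yaw)]])@[x,y]
# ledge and couplers/cover left edge
q=np.array([[381,66],[376,188],[612,190],[615,95],[598,190]])/3+180
for z in(.079,.103):
  ww=ray(s,q,z)[:,:2]-c
  print(z,(ww@np.array([[np.cos(yaw),-np.sin(yaw)],[np.sin(yaw),np.cos(yaw)]])).round(4).tolist())
# check against side view
t=snapshot("side")
P=[[*D(x,y),z] for x,y,z in[(-.07,-.309,.086),(-.07,.309,.086),(-.07,-.309,0),(-.07,.309,0),(.07,.309,.086)]]
print(((proj(t,P)-[240,180])*4).round(0).tolist(),"seen (545,388),(66,80),(540,512),(68,185),(218,55)")
E
```

```text
[[ 0.5868  0.349   0.086 ]
 [ 0.5537 -0.2564  0.086 ]
 [ 0.4152 -0.2528  0.086 ]
 [ 0.4456  0.357   0.086 ]]
[0.6063 0.1386 0.6105 0.1414] [0.5004 0.0492 0.086 ]
-0.052189885350024 -0.04132442181561524
0.079 [[0.0595, 0.0118], [-0.0608, 0.0086], [-0.0486, -0.217], [0.0447, -0.2164], [-0.0495, -0.2037]]
0.103 [[0.0535, 0.0108], [-0.0647, 0.0076], [-0.0528, -0.214], [0.0389, -0.2133], [-0.0536, -0.2008]]
[[551.0, 397.0], [53.0, 80.0], [543.0, 532.0], [57.0, 184.0], [212.0, 50.0]] seen (545,388),(66,80),(540,512),(68,185),(218,55)
```

Call:
{"fn": "step_arm", "kwargs": {"plan": [[-0.05,0.042,-0.01,0,0,-9,1],[-0.1,0.085,-0.01,0,0,-18,1],[-0.15,0.127,-0.01,0,0,-27,1],[-0.2,0.17,-0.01,0,0,-36,1],[-0.25,0.212,-0.01,0,0,-45,1],[-0.3,0.255,-0.01,0,0,-54,1],[-0.35,0.295,-0.01,0,0,-63,1],[-0.39,0.33,-0.01,0,0,-72.3,1]], "grip_force": 40}}

```text
time: 1.35
eef_pos: [0.4595, -0.2419, 0.2093]
orientation: [0.0, -0.691, 0.723, -0.0]
contact_force: [2.2, -0.7, 0.9]
gripper_width: -0.0004
```

```bash
python3 - <<'E'
from h import *
t=sense();print(t["eef_pos"],R.from_quat(np.roll(t["orientation"],-1)).as_matrix().round(3),t["qpos"].round(2),t["gripper_width"],t["contact_force"])
s=snapshot("top");crop(s,"pics/topd.png",180,440,180,280,3)
s=snapshot("wrist");cv2.imwrite("pics/w1.png",s["image"][:,:,::-1])
E
```

```text
[ 0.45946981 -0.24188929  0.20926629] [[-0.046 -0.999  0.001]
 [-0.999  0.046 -0.   ]
 [ 0.    -0.001 -1.   ]] [-0.11  0.09 -0.31  0.   -1.16  0.06] -0.00037704695469766426 [ 2.21196804 -0.7210828   0.89208472]
```

View pics/w1.png

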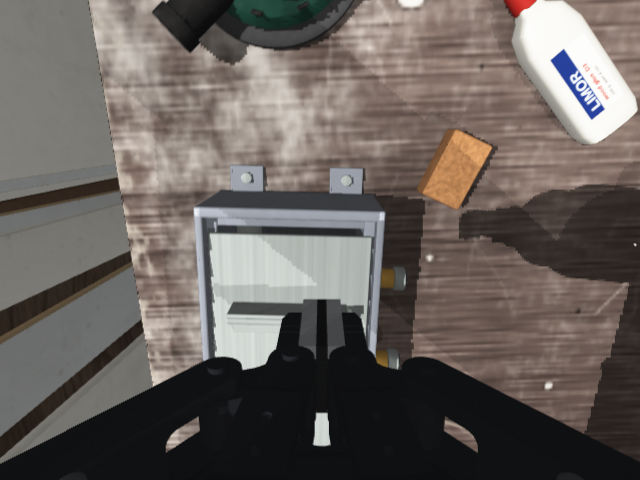

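```bash
python3 - <<'E'
from h import *
s=snapshot("wrist");crop(s,"pics/w2.png",180,400,180,330,3.5)
E
```

```text
(no output)
```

View pics/w2.png

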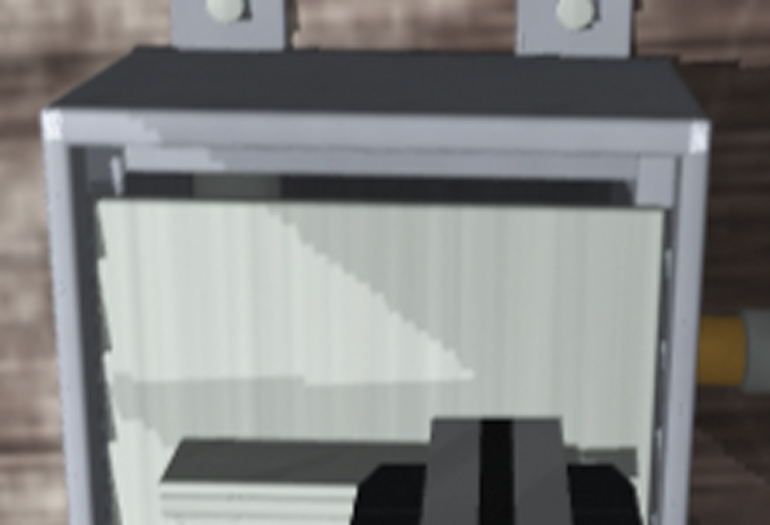

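View pics/topd.png

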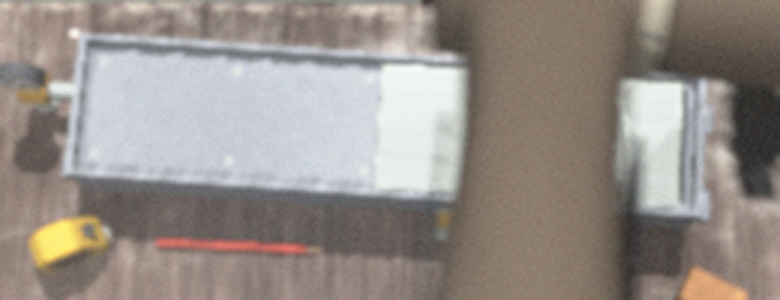

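```bash
python3 - <<'E'
from h import *
s=snapshot("wrist");o=lambda p:np.array(p)/3.5+180
c=ray(s,o([[43,110],[709,121]]),.086);print(c.round(4),np.linalg.norm(c[0]-c[1]))
e=ray(s,o([[97,201],[664,208]]),.079);print(e.round(4),np.linalg.norm(e[0]-e[1]))
l=np.r_[ray(s,o([[185,438],[638,448]]),.079),ray(s,o([[160,482],[638,475]]),.103)];print(l.round(4))
d=c[0]-c[1];yaw=np.arctan2(d[1],d[0]);print("yaw",yaw)
M=np.array([[np.cos(yaw),-np.sin(yaw)],[np.sin(yaw),np.cos(yaw)]])
for yaw in(yaw,-.048):
  M=np.array([[np.cos(yaw),-np.sin(yaw)],[np.sin(yaw),np.cos(yaw)]])
  ctr=c.mean(0)[:2]+M@[0,.303];print("ctr",ctr)
  for a in(e,l): print(((a[:,:2]-ctr)@M).round(4).tolist())
E
```

```text
[[ 0.5523 -0.2584  0.086 ]
 [ 0.415  -0.2495  0.086 ]] 0.13765926923912983
[[ 0.5456 -0.2368  0.079 ]
 [ 0.4238 -0.2294  0.079 ]] 0.12205024734644776
[[ 0.5326 -0.1808  0.079 ]
 [ 0.4305 -0.1735  0.079 ]
 [ 0.5329 -0.1815  0.103 ]
 [ 0.4327 -0.1784  0.103 ]]
yaw -0.0643097645509742
ctr [0.50311985 0.04840561]
[[0.0608, -0.2819], [-0.0613, -0.2824]]
[[0.0441, -0.2269], [-0.0582, -0.2261], [0.0445, -0.2275], [-0.0557, -0.2308]]
ctr [0.49818583 0.04868297]
[[0.0611, -0.2829], [-0.061, -0.2814]]
[[0.0454, -0.2276], [-0.0569, -0.2252], [0.0457, -0.2283], [-0.0545, -0.2299]]
```

Call:
{"fn": "step_arm", "kwargs": {"plan": [[-0.037,-0.026,0,0,0,0,1],[-0.037,-0.026,0.04,0,0,0,1],[-0.037,-0.026,0.08,0,0,0,1],[-0.037,-0.026,0.105,0,0,0,1],[-0.037,-0.026,0.12,0,0,0,1],[-0.037,-0.026,0.12,0,0,0,1],[-0.037,-0.026,0.12,0,0,0,1]]}}

```text
time: 2.42
eef_pos: [0.487, -0.2086, 0.0899]
orientation: [0.0, -0.689, 0.725, -0.001]
contact_force: [0.4, -0.7, 0.5]
gripper_width: 0.0002
```

```bash
python3 - <<'E'
from h import *
t=sense();print(t["eef_pos"].round(4),t["contact_force"].round(1))
s=snapshot("wrist");cv2.imwrite("pics/w3.png",s["image"][:,:,::-1])
s=snapshot("side");crop(s,"pics/s3.png",300,460,190,310,5)
E
```

```text
[ 0.487  -0.2086  0.0899] [ 0.4 -0.7  0.5]
```

View pics/w3.png

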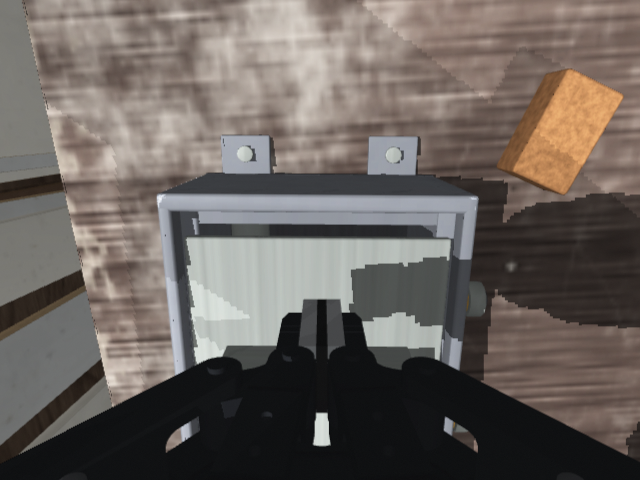

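View pics/s3.png

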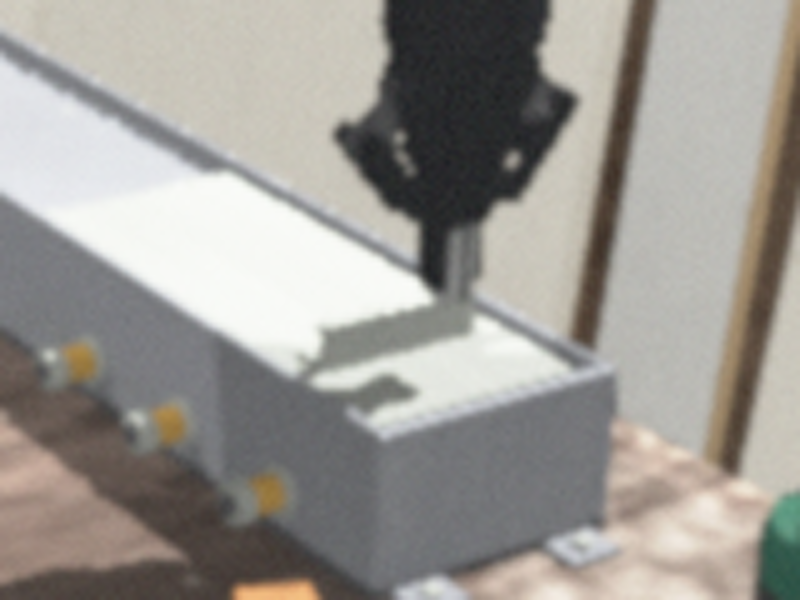

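```bash
python3 - <<'E'
from h import *
t=sense();s=snapshot("side");w=snapshot("wrist")
print((proj(s,t["eef_pos"])-[300,190])*5,proj(w,t["eef_pos"]))
c=np.array([.5,.049]);yaw=-.052;M=np.array([[np.cos(yaw),-np.sin(yaw)],[np.sin(yaw),np.cos(yaw)]])
for x,y,z in[(-.045,-.227,.103),(.045,-.227,.103),(-.045,-.227,.079),(.045,-.227,.079),(0,-.227,.103),(-.07,-.303,.086),(.07,-.303,.086),(-.07,0,.086)]:
  P=[*(c+M@[x,y]),z];print(x,y,z,((proj(s,P)-[300,190])*5).round(),proj(w,P).round())
cv2.imwrite("pics/s3f.png",s["image"][:,:,::-1])
E
```

```text
[[441.22678676 360.09831933]] [[320.64880124 292.41916425]]
-0.045 -0.227 0.103 [[325. 332.]] [[424. 369.]]
0.045 -0.227 0.103 [[475. 292.]] [[219. 369.]]
-0.045 -0.227 0.079 [[323. 379.]] [[413. 342.]]
0.045 -0.227 0.079 [[472. 337.]] [[231. 342.]]
0 -0.227 0.103 [[401. 312.]] [[322. 369.]]
-0.07 -0.303 0.086 [[380. 441.]] [[486. 190.]]
0.07 -0.303 0.086 [[618. 370.]] [[158. 190.]]
-0.07 0 0.086 [[ 28. 216.]] [[434. 672.]]
```

View pics/s3f.png

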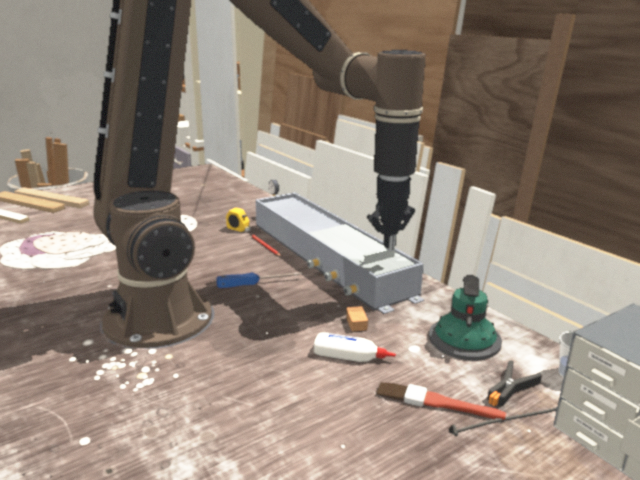

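```bash
python3 - <<'E'
from h import *
s=snapshot("side");im=s["image"][225:285,350:430,::-1]
im=cv2.convertScaleAbs(im,alpha=1.2)
cv2.imwrite("pics/s4.png",cv2.resize(im,None,fx=9,fy=9,interpolation=cv2.INTER_LANCZOS4))
print((proj(s,sense()["eef_pos"])-[350,225])*9)
E
```

```text
[[342.48619899 334.64451747]]
```

View pics/s4.png

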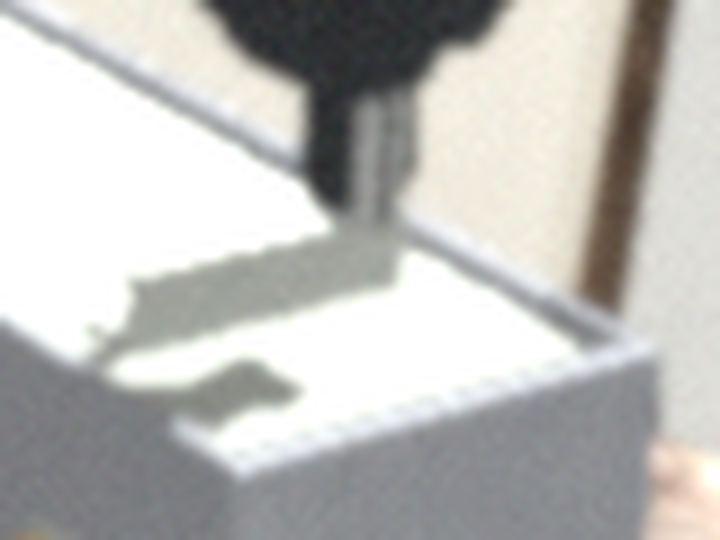

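```bash
python3 - <<'E'
from h import *
t=sense();s=snapshot("side");w=snapshot("wrist");p=snapshot("top")
print("start TCP in side",proj(s,[.172,-.652,.199]))
print("top TCP",proj(p,t["eef_pos"]))
crop(p,"pics/t4.png",330,450,180,270,6)
crop(w,"pics/w4.png",250,400,280,400,5)
E
```

```text
start TCP in side [[436.30485362 359.32987622]]
top TCP [[399.32248856 226.95965819]]
```

View pics/t4.png

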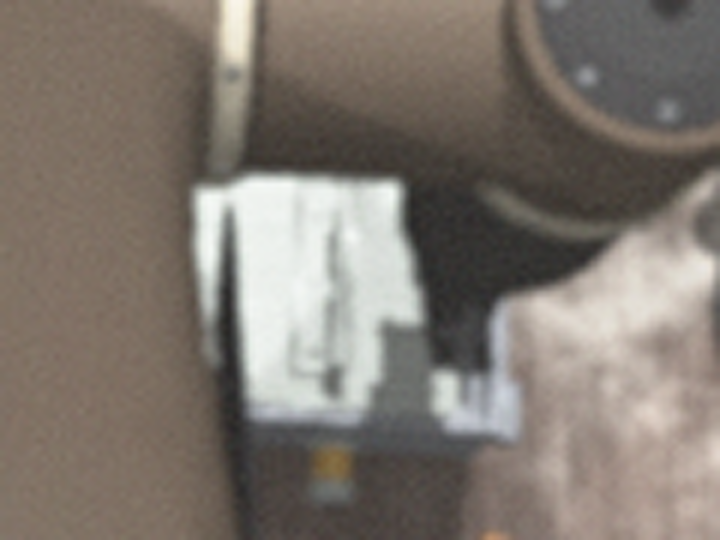

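View pics/w4.png

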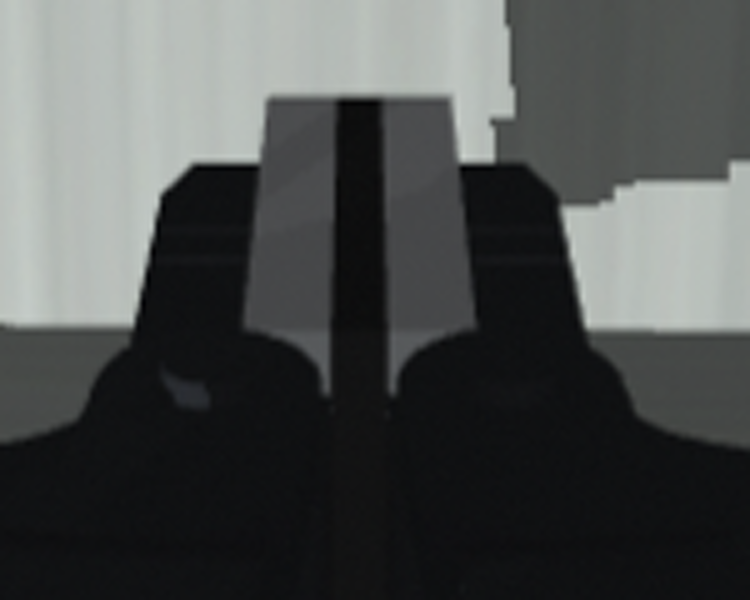

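```bash
python3 - <<'E'
from h import *
t=sense();s=snapshot("side");w=snapshot("wrist")
Rm=R.from_quat(np.roll(t["orientation"],-1)).as_matrix();T=t["eef_pos"]
print(Rm.round(3));c=w["cam_to_world"];print("cam in tool",Rm.T@(c[:3,3]-T),(Rm.T@c[:3,:3]).round(3))
for k in(0,.01,.02,.03,.04):
  print(k,[proj(w,T+Rm@[x,0,-k]).round(1).tolist() for x in(.011,0,-.011)],[proj(s,T+Rm@[x,0,-k]).round(1).tolist() for x in(.011,-.011)])
E
```

```text
[[-0.051 -0.999  0.001]
 [-0.999  0.051 -0.   ]
 [-0.    -0.001 -1.   ]]
cam in tool [ 0.07138468  0.00029171 -0.17415848] [[-0.002  0.961  0.276]
 [ 1.     0.002 -0.   ]
 [-0.001  0.276 -0.961]]
0 [[[320.6, 269.5]], [[320.7, 292.7]], [[320.7, 315.2]]] [[[390.9, 264.1]], [[385.0, 260.6]]]
0.01 [[[320.6, 277.3]], [[320.7, 301.7]], [[320.7, 325.2]]] [[[391.2, 260.2]], [[385.2, 256.8]]]
0.02 [[[320.6, 286.1]], [[320.7, 311.7]], [[320.7, 336.4]]] [[[391.4, 256.3]], [[385.5, 252.9]]]
0.03 [[[320.6, 295.9]], [[320.6, 322.9]], [[320.7, 348.8]]] [[[391.7, 252.3]], [[385.7, 249.0]]]
0.04 [[[320.5, 307.1]], [[320.6, 335.6]], [[320.7, 362.9]]] [[[392.0, 248.4]], [[386.0, 245.1]]]
```

Call:
{"fn": "step_arm", "kwargs": {"plan": [[0,0,0.004,0,0,0,1],[0,0,0.007,0,0,0,1],[0,0,0.01,0,0,0,1],[0,0,0.011,0,0,0,1],[0,0,0.012,0,0,0,1],[0,0,0.012,0,0,0,1]]}}

```text
time: 3.68
eef_pos: [0.4863, -0.2081, 0.0768]
orientation: [-0.0, -0.689, 0.725, 0.0]
contact_force: [-0.2, -0.6, -0.0]
gripper_width: 0.0001
```

```bash
python3 - <<'E'
from h import *
t=sense();s=snapshot("side");crop(s,"pics/s5.png",350,430,225,285,9);print(t["eef_pos"],t["contact_force"])
E
```

```text
[ 0.48629889 -0.2080924   0.07678406] [-0.23342666 -0.57400928 -0.02216233]
```

View pics/s5.png

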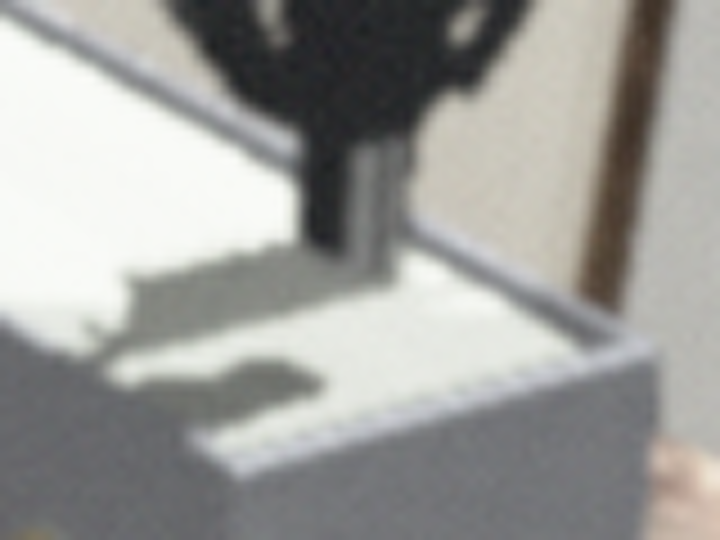

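Call:
{"fn": "step_arm", "kwargs": {"plan": [[0,0,0.005,0,0,0,1],[0,0,0.01,0,0,0,1],[0,0,0.014,0,0,0,1],[0,0,0.016,0,0,0,1],[0,0,0.018,0,0,0,1],[0,0,0.018,0,0,0,1]]}}

```text
time: 4.47
eef_pos: [0.4862, -0.2081, 0.0587]
orientation: [-0.0, -0.689, 0.725, 0.0]
contact_force: [-0.4, -0.5, -0.1]
gripper_width: 0.0002
```

Call:
{"fn": "step_arm", "kwargs": {"plan": [[0,0,0.002,0,0,0,1],[0,0,0.003,0,0,0,1],[0,0,0.004,0,0,0,1],[0,0,0.004,0,0,0,1]]}}

```text
time: 4.97
eef_pos: [0.4862, -0.2081, 0.0547]
orientation: [-0.0, -0.689, 0.725, 0.0]
contact_force: [0.2, 0.6, 0.5]
gripper_width: 0.0001
```

```bash
python3 - <<'E'
from h import *
t=sense();s=snapshot("side");crop(s,"pics/s6.png",350,430,225,285,9);print(t["eef_pos"],t["contact_force"])
E
```

```text
[ 0.48624829 -0.20809927  0.05473343] [0.22686616 0.57434389 0.46522891]
```

View pics/s6.png

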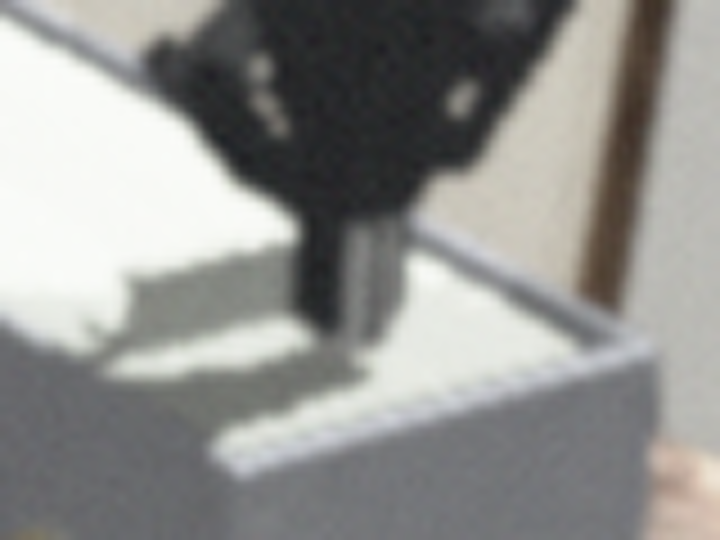

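Call:
{"fn": "step_arm", "kwargs": {"plan": [[0,0,0.001,0,0,0,1],[0,0,0.002,0,0,0,1],[0,0,0.003,0,0,0,1],[0,0,0.004,0,0,0,1]]}}

```text
time: 5.52
eef_pos: [0.4863, -0.2081, 0.0507]
orientation: [-0.0, -0.689, 0.725, 0.0]
contact_force: [-0.4, -0.4, -0.1]
gripper_width: -0.0002
```

Call:
{"fn": "step_arm", "kwargs": {"plan": [[0,0,0.001,0,0,0,1],[0,0,0.002,0,0,0,1],[0,0,0.002,0,0,0,1]]}}

```text
time: 5.9
eef_pos: [0.4862, -0.2081, 0.0487]
orientation: [-0.0, -0.689, 0.725, 0.0]
contact_force: [-0.4, 0.1, 0.3]
gripper_width: 0.0001
```

Call:
{"fn": "step_arm", "kwargs": {"plan": [[0,0,0.001,0,0,0,1],[0,0,0.0015,0,0,0,1]]}}

```text
time: 6.15
eef_pos: [0.4863, -0.2081, 0.0472]
orientation: [-0.0, -0.689, 0.725, 0.0]
contact_force: [0.6, 0.6, 1.1]
gripper_width: -0.0
```

```bash
python3 - <<'E'
from h import *
t=sense();s=snapshot("side");crop(s,"pics/s7.png",370,410,240,270,18);print(t["eef_pos"],t["contact_force"])
w=snapshot("wrist");crop(w,"pics/w7.png",250,400,280,400,5)
E
```

```text
[ 0.48627445 -0.20809436  0.04723322] [0.63380773 0.64420577 1.12296712]
```

View pics/s7.png

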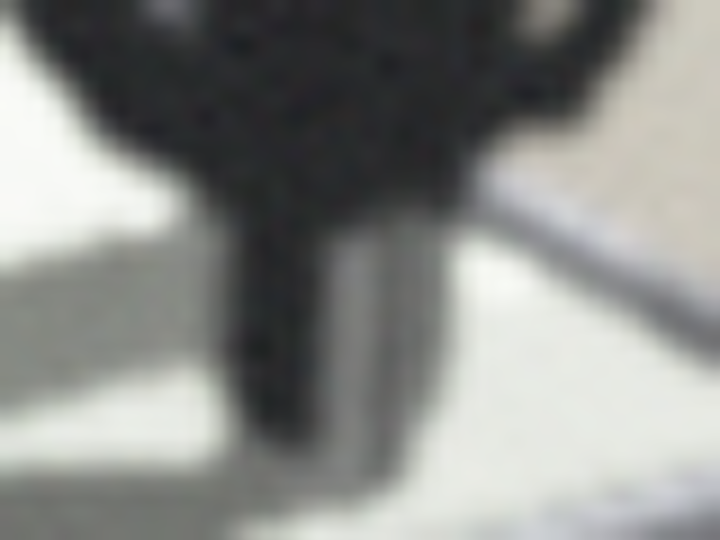

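View pics/w7.png

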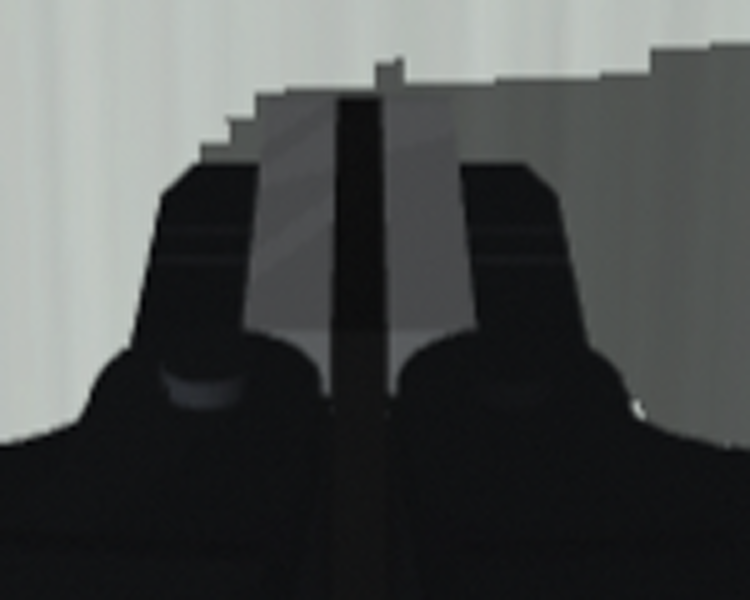

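Call:
{"fn": "step_arm", "kwargs": {"plan": [[0,0,-0.006,0,0,0,1],[-0.008,0,-0.006,0,0,0,1],[-0.015,0,-0.006,0,0,0,1],[-0.02,0,-0.006,0,0,0,1],[-0.026,0,-0.006,0,0,0,1],[-0.032,0,-0.006,0,0,0,1],[-0.04,0,-0.006,0,0,0,1],[-0.04,0,-0.006,0,0,0,1]]}}

```text
time: 7.25
eef_pos: [0.4885, -0.1674, 0.0533]
orientation: [0.0, -0.689, 0.725, 0.0]
contact_force: [-0.6, 0.1, -0.3]
gripper_width: 0.0004
```

```bash
python3 - <<'E'
from h import *
t=sense();s=snapshot("side");crop(s,"pics/s8.png",310,440,200,300,6);print(t["eef_pos"],t["contact_force"],t["orientation"])
E
```

```text
[ 0.4884779  -0.16735519  0.05329069] [-0.63220114  0.1444614  -0.25128649] [ 2.22152548e-04 -6.89013090e-01  7.24748858e-01  7.82103043e-05]
```

View pics/s8.png

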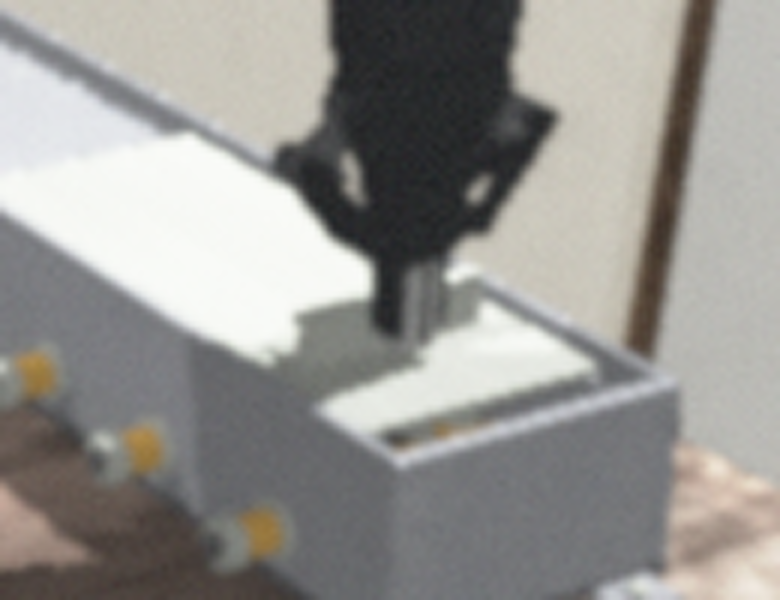

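Cover has moved ~20 mm with the ledge ahead of the fingers and the well starts to show. Keep pushing.

Call:
{"fn": "step_arm", "kwargs": {"plan": [[-0.012,0,0,0,0,0,1],[-0.026,0,0,0,0,0,1],[-0.04,0,0,0,0,0,1],[-0.054,0,0,0,0,0,1],[-0.068,0,0,0,0,0,1],[-0.082,0,0,0,0,0,1],[-0.096,0,0,0,0,0,1],[-0.11,0,0,0,0,0,1]]}}

```text
time: 8.3
eef_pos: [0.4939, -0.0574, 0.0533]
orientation: [-0.0, -0.689, 0.725, 0.0]
contact_force: [0.3, -3.9, -1.2]
gripper_width: 0.0
```

Call:
{"fn": "step_arm", "kwargs": {"plan": [[-0.014,0,0,0,0,0,1],[-0.028,0,0,0,0,0,1],[-0.042,0,0,0,0,0,1],[-0.056,0,0,0,0,0,1],[-0.07,0,0,0,0,0,1],[-0.084,0,0,0,0,0,1],[-0.098,0,0,0,0,0,1],[-0.11,0,0,0,0,0,1]]}}

```text
time: 9.3
eef_pos: [0.4996, 0.0525, 0.0533]
orientation: [-0.0, -0.689, 0.725, 0.0]
contact_force: [1.5, -4.2, -0.5]
gripper_width: -0.0
```

```bash
python3 - <<'E'
from h import *
t=sense();s=snapshot("side");crop(s,"pics/s9.png",240,440,170,320,4);print(t["eef_pos"],t["contact_force"],t["orientation"])
c=np.array([.5,.049]);yaw=-.052;M=np.array([[np.cos(yaw),-np.sin(yaw)],[np.sin(yaw),np.cos(yaw)]])
print((t["eef_pos"][:2]-c)@M)
w=snapshot("wrist");cv2.imwrite("pics/w9.png",w["image"][:,:,::-1])
E
```

```text
[0.49959999 0.05245967 0.05328238] [ 1.50915004 -4.22357903 -0.54105448] [-1.58464189e-05 -6.88840992e-01  7.24912469e-01  6.51072657e-06]
[-0.00057929  0.00343421]
```

View pics/s9.png

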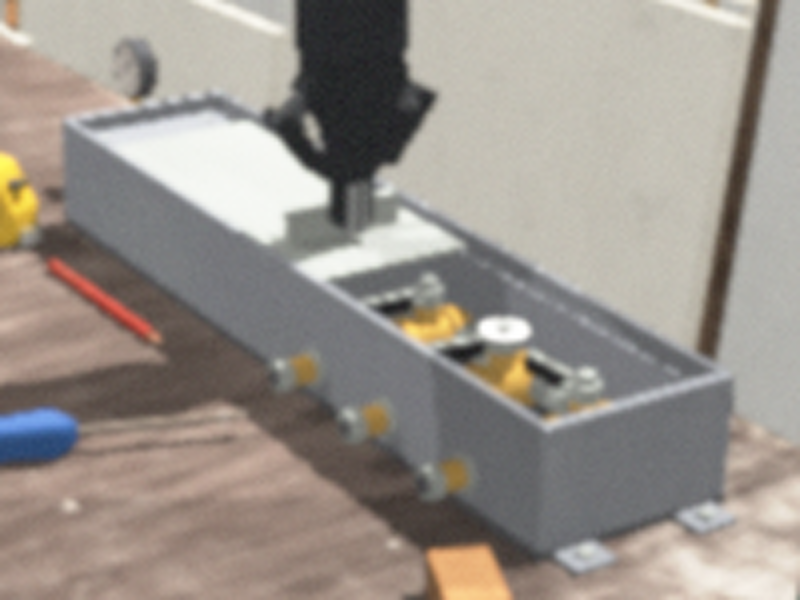

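View pics/w9.png

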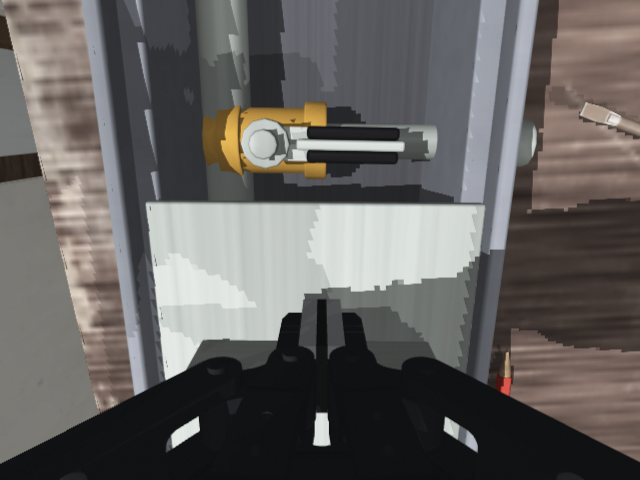

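Call:
{"fn": "step_arm", "kwargs": {"plan": [[-0.01,0,0,0,0,0,1],[-0.02,0,0,0,0,0,1],[-0.029,0,0,0,0,0,1],[-0.035,0,0,0,0,0,1],[-0.039,0,0,0,0,0,1],[-0.041,0,0,0,0,0,1],[-0.042,0,0,0,0,0,1]]}}

```text
time: 10.28
eef_pos: [0.5021, 0.0933, 0.0534]
orientation: [0.0, -0.689, 0.725, -0.0]
contact_force: [2.2, -5.5, -0.9]
gripper_width: -0.0003
```

Call:
{"fn": "step_arm", "kwargs": {"plan": [[-0.001,0,0,0,0,0,1],[-0.002,0,0,0,0,0,1],[-0.002,0,0,0,0,0,1]]}}

```text
time: 10.65
eef_pos: [0.5022, 0.0953, 0.0534]
orientation: [0.0, -0.689, 0.725, -0.0]
contact_force: [2.1, -4.9, -1.2]
gripper_width: 0.0003
```

Call:
{"fn": "step_arm", "kwargs": {"plan": [[-0.001,0,0,0,0,0,1],[-0.002,0,0,0,0,0,1],[-0.002,0,0,0,0,0,1]]}}

```text
time: 11.02
eef_pos: [0.5023, 0.0973, 0.0534]
orientation: [0.0, -0.689, 0.725, -0.0]
contact_force: [3.1, -5.1, -1.4]
gripper_width: -0.0001
```

Call:
{"fn": "step_arm", "kwargs": {"plan": [[-0.001,0,0,0,0,0,1],[-0.002,0,0,0,0,0,1]]}}

```text
time: 11.28
eef_pos: [0.5024, 0.0992, 0.0534]
orientation: [0.0, -0.689, 0.725, -0.0]
contact_force: [3.5, -4.8, -0.9]
gripper_width: -0.0003
```

```bash
python3 - <<'E'
from h import *
t=sense();s=snapshot("top");crop(s,"pics/t10.png",180,330,180,270,5);print(t["eef_pos"],t["contact_force"])
s=snapshot("side");crop(s,"pics/s10.png",240,340,170,250,8)
E
```

```text
[0.50244098 0.09918623 0.05338853] [ 3.54970238 -4.84031108 -0.8831432 ]
```

View pics/t10.png

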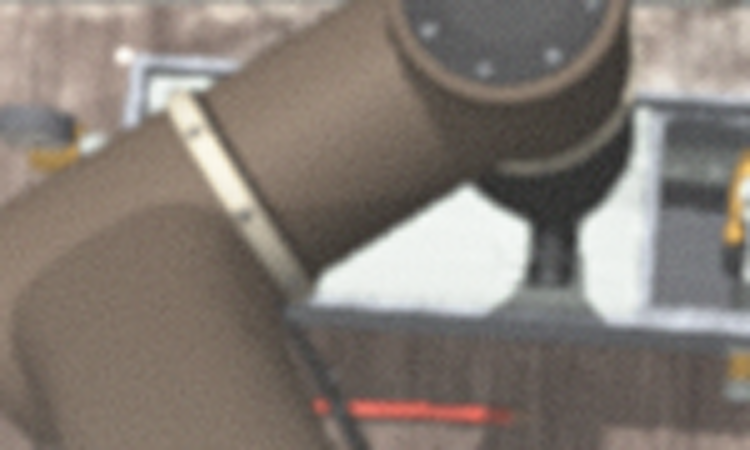

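View pics/s10.png

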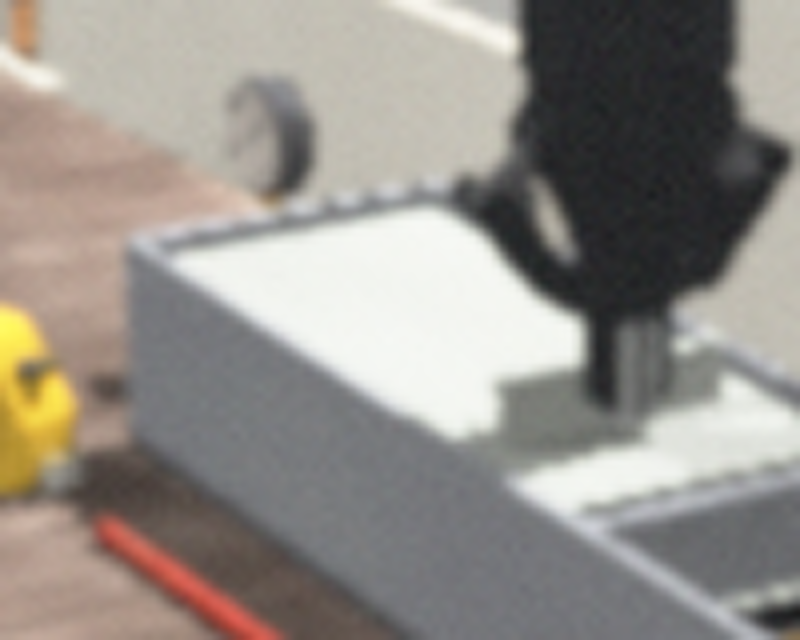

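Call:
{"fn": "step_arm", "kwargs": {"plan": [[-0.001,0,0,0,0,0,1],[-0.002,0,0,0,0,0,1]]}}

```text
time: 11.62
eef_pos: [0.5026, 0.1012, 0.0534]
orientation: [0.0, -0.689, 0.725, -0.0]
contact_force: [4.5, -6.5, -1.2]
gripper_width: -0.0003
```

Call:
{"fn": "step_arm", "kwargs": {"plan": [[-0.001,0,0,0,0,0,1],[-0.0015,0,0,0,0,0,1]]}}

```text
time: 11.88
eef_pos: [0.5027, 0.1027, 0.0534]
orientation: [0.0, -0.689, 0.725, -0.0]
contact_force: [4.2, -6.1, -0.9]
gripper_width: -0.0001
```

Call:
{"fn": "step_arm", "kwargs": {"plan": [[-0.001,0,0,0,0,0,1],[-0.0015,0,0,0,0,0,1]]}}

```text
time: 12.12
eef_pos: [0.5026, 0.1028, 0.0534]
orientation: [-0.001, -0.689, 0.725, -0.001]
contact_force: [6.1, -14.6, -0.3]
gripper_width: 0.0001
```

Call:
{"fn": "step_arm", "kwargs": {"plan": [[-0.001,0,0,0,0,0,1],[-0.0015,0,0,0,0,0,1],[-0.0015,0,0,0,0,0,1]]}}

```text
time: 12.5
eef_pos: [0.5025, 0.1028, 0.0534]
orientation: [-0.002, -0.689, 0.725, -0.001]
contact_force: [8.2, -19.5, 0.3]
gripper_width: -0.0003
```

Call:
{"fn": "step_arm", "kwargs": {"plan": [[0.01,0,0,0,0,0,1],[0.02,0,-0.02,0,0,0,1],[0.03,0,-0.05,0,0,0,1],[0.06,0,-0.08,0,0,0,1],[0.1,0,-0.11,0,0,0,1],[0.13,0,-0.13,0,0,0,1]]}}

```text
time: 13.25
eef_pos: [0.496, -0.0243, 0.185]
orientation: [0.001, -0.689, 0.725, -0.0]
contact_force: [0.4, 0.4, -1.1]
gripper_width: -0.0003
```

```bash
python3 - <<'E'
from h import *
t=sense();print(t["eef_pos"],t["contact_force"])
w=snapshot("wrist");cv2.imwrite("pics/w11.png",w["image"][:,:,::-1])
s=snapshot("top");crop(s,"pics/t11.png",180,440,180,280,3)
s=snapshot("side");crop(s,"pics/s11.png",240,440,170,320,4)
E
```

```text
[ 0.49600847 -0.02430842  0.18496991] [ 0.41662813  0.35765491 -1.06697054]
```

View pics/w11.png

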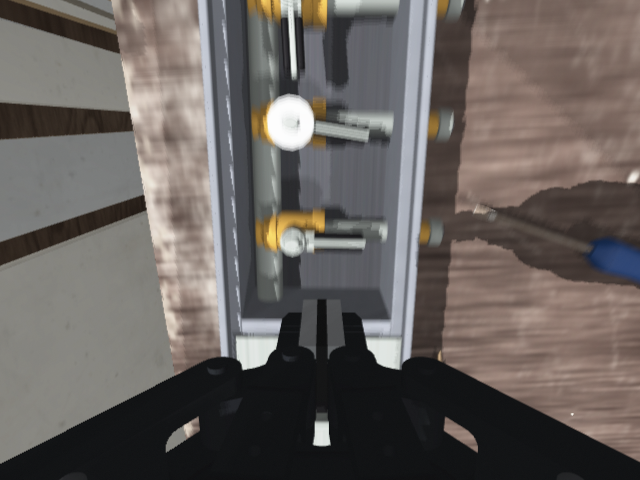

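View pics/s11.png

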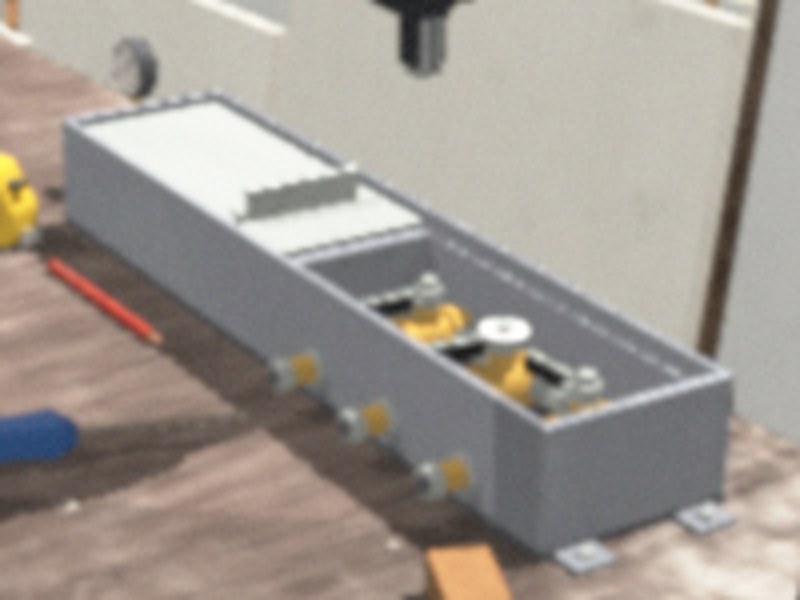

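View pics/t11.png

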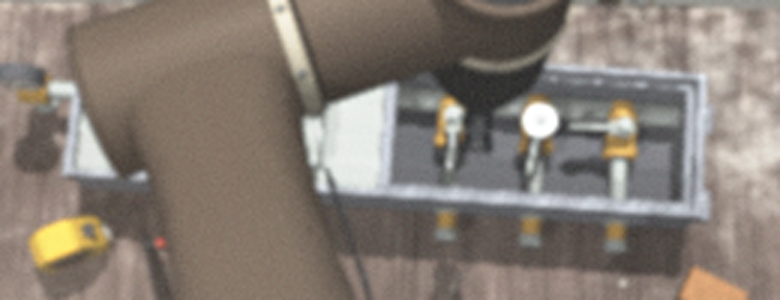

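```bash
python3 - <<'E'
from h import *
w=snapshot("wrist");crop(w,"pics/w12.png",230,420,60,260,3.8)
im=w["image"].astype(int);m=(im.min(2)>225).astype(np.uint8)
n,l,st,ce=cv2.connectedComponentsWithStats(m)
for i in range(1,n):
  if st[i,4]>60: print(st[i],ce[i].round(1),ray(w,ce[i],.0655).round(4))
E
```

```text
[336   0  26   4  93] [348.3   1.4] [[ 0.4714 -0.1695  0.0655]]
[281   4  20  12  77] [291.1   9.2] [[ 0.5075 -0.1671  0.0655]]
[289  10   7  69 249] [291.9  45.4] [[ 0.5085 -0.1464  0.0655]]
[ 268  103   46   48 1650] [290.4 126.4] [[ 0.5132 -0.0967  0.0655]]
[316 130  52  11 171] [341.8 134.8] [[ 0.4788 -0.0893  0.0655]]
[286 242  12  12  92] [291.4 247. ] [[ 0.5188 -0.0122  0.0655]]
[308 245  57   5 139] [333.4 246.3] [[ 0.4882 -0.0111  0.0655]]
[243 341   4  28  73] [244.5 354.6] [[0.5625 0.0741 0.0655]]
[251 341   9  26 189] [254.9 353.2] [[0.5541 0.0732 0.0655]]
[379 342  12  24 219] [384.3 352.4] [[0.4522 0.078  0.0655]]
[315 429  13  16 104] [320.9 435.7] [[0.5064 0.1539 0.0655]]
```

View pics/w12.png

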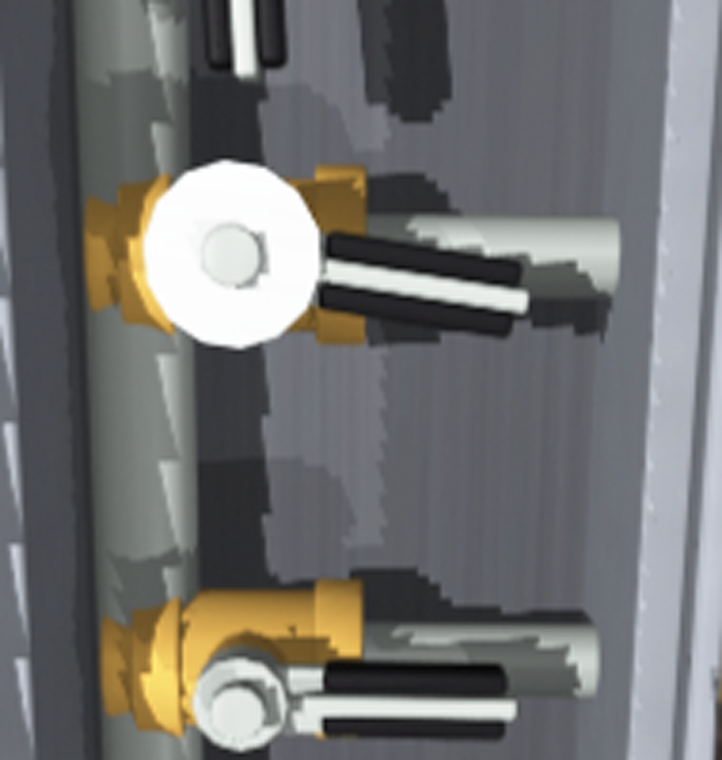

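Call:
{"fn": "step_arm", "kwargs": {"plan": [[0.03,0.007,0.0,0,0,0,1],[0.06,0.013,0.01,0,0,0,1],[0.085,0.019,0.03,0,0,0,1],[0.091,0.019,0.06,0,0,0,1],[0.091,0.019,0.09,0,0,0,1],[0.091,0.019,0.105,0,0,0,1],[0.091,0.019,0.11,0,0,0,1],[0.091,0.019,0.11,0,0,0,1]]}}

```text
time: 14.45
eef_pos: [0.4721, -0.1132, 0.073]
orientation: [-0.0, -0.689, 0.725, 0.0]
contact_force: [0.2, -0.5, -0.8]
gripper_width: -0.0
```

```bash
python3 - <<'E'
from h import *
t=sense();print(t["eef_pos"],t["contact_force"],t["qpos"].round(2))
w=snapshot("wrist");cv2.imwrite("pics/w13.png",w["image"][:,:,::-1])
s=snapshot("side");crop(s,"pics/s13.png",310,440,200,300,6)
c=np.array([.5,.049]);yaw=-.052;M=np.array([[np.cos(yaw),-np.sin(yaw)],[np.sin(yaw),np.cos(yaw)]])
print((t["eef_pos"][:2]-[.513,-.097])@M)
s=snapshot("top");crop(s,"pics/t13.png",330,450,180,270,6)
E
```

```text
[ 0.47206238 -0.1132279   0.07297363] [ 0.15054052 -0.47647611 -0.79017216] [ 0.17  0.17 -0.57 -0.   -0.83 -0.22]
[-0.04003881 -0.01833376]
```

View pics/w13.png

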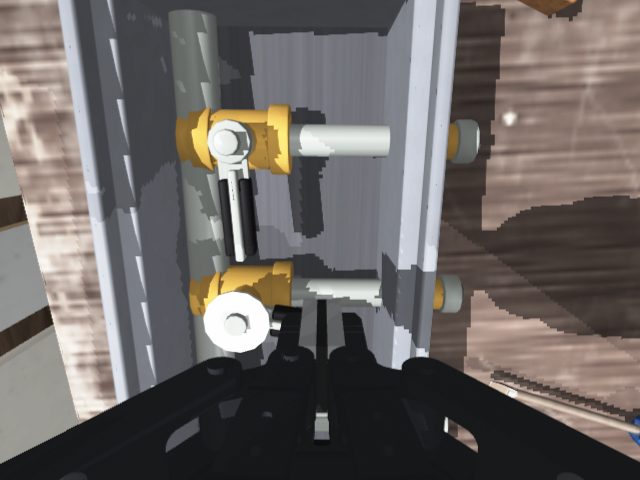

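View pics/s13.png

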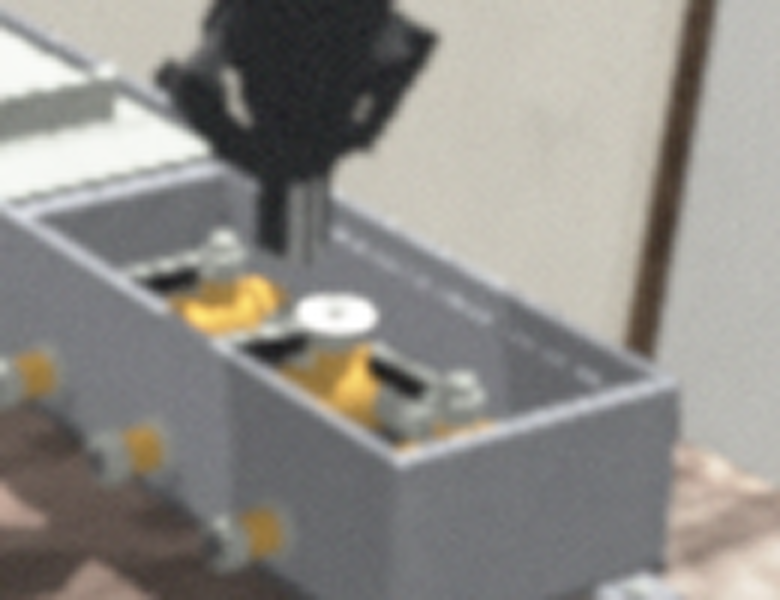

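View pics/t13.png

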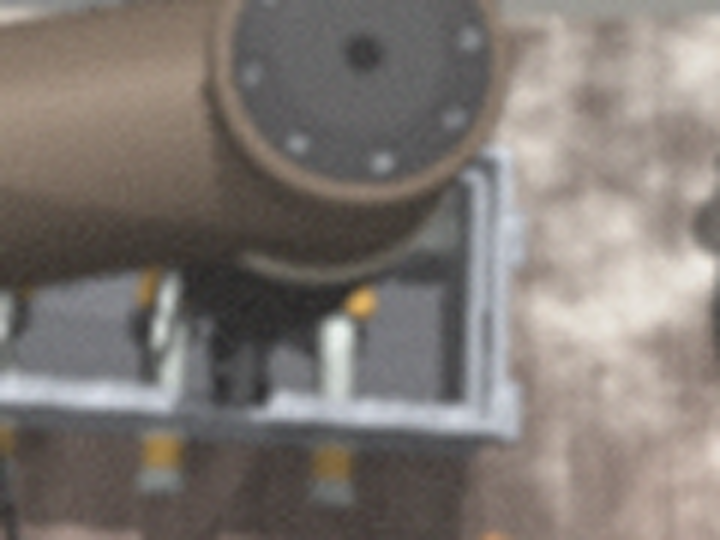

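```bash
python3 - <<'E'
from h import *
t=sense();w=snapshot("wrist");s=snapshot("top")
im=w["image"].astype(int);m=(im.min(2)>225).astype(np.uint8)
n,l,st,ce=cv2.connectedComponentsWithStats(m)
for i in range(1,n):
  if st[i,4]>400: print(st[i],ce[i].round(1),ray(w,[[st[i,0]+st[i,2]/2-.5,st[i,1]+st[i,3]/2-.5]],.0655).round(4))
T=t["eef_pos"]
for x,y in((.011,0),(-.011,0),(0,.01),(0,-.01)):
  P=T+np.array([-y,-x,.033]);print((proj(s,P)-[330,180])*6)
M=np.array([[.9986,.052],[-.052,.9986]])
for th in(.16,):
  for r in(16,52): 
    q=M@(np.array([-np.cos(th),np.sin(th)])*r/1000)+[.513,-.097];print("handle",r,(proj(s,[*q,.063])-[330,180])*6,proj(w,[*q,.063]))
crop(w,"pics/w14.png",170,360,240,380,4)
E
```

```text
[ 210  121   39  140 1567] [229.8 167.5] [[ 0.5105 -0.1601  0.0655]]
[302 132  89  19 805] [333.7 140.4] [[ 0.4586 -0.1784  0.0655]]
[ 206  291   65   61 2858] [237.8 321.1] [[ 0.5133 -0.0974  0.0655]]
[ 73 378  34  33 424] [ 87.2 396.9] [[ 0.5929 -0.061   0.0655]]
[[244.88243975 302.11820441]]
[[198.14762457 301.6575812 ]]
[[221.679717   322.76931019]]
[[221.34837979 281.06152731]]
handle 16 [[171.54239927 268.62483526]] [[272.44274319 324.25505348]]
handle 52 [[156.27467289 339.50865279]] [[345.17194977 334.88108909]]
```

View pics/w14.png

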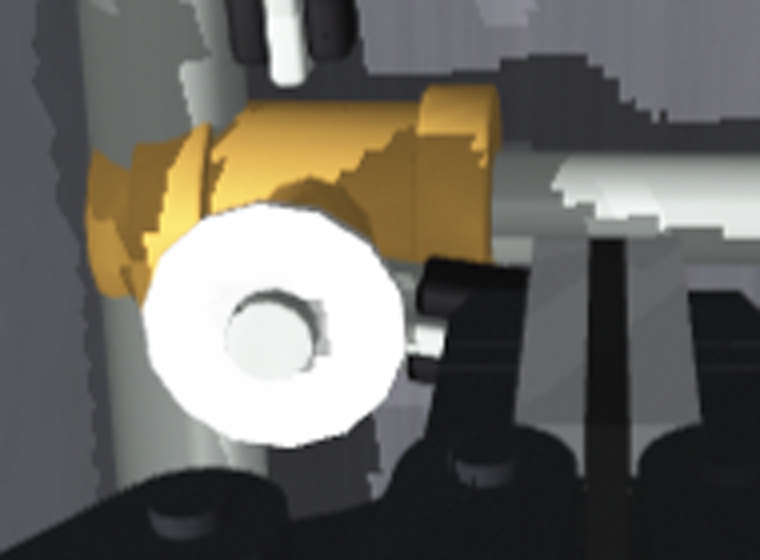

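Call:
{"fn": "step_arm", "kwargs": {"plan": [[0.001,0,0.01,0,0,0,1],[0.001,0,0.02,0,0,0,1],[0.001,0,0.03,0,0,0,1],[0.001,0,0.036,0,0,0,1],[0.001,0,0.04,0,0,0,1],[0.001,0,0.042,0,0,0,1]]}}

```text
time: 15.45
eef_pos: [0.4721, -0.1147, 0.0311]
orientation: [-0.0, -0.689, 0.725, 0.0]
contact_force: [0.3, -0.1, -0.5]
gripper_width: -0.0
```

Call:
{"fn": "step_arm", "kwargs": {"plan": [[0,0,0.003,0,0,0,1],[0,0,0.005,0,0,0,1],[0,0,0.007,0,0,0,1],[0,0,0.009,0,0,0,1],[0,0,0.009,0,0,0,1]]}}

```text
time: 16.08
eef_pos: [0.4719, -0.1148, 0.0222]
orientation: [-0.0, -0.689, 0.725, 0.0]
contact_force: [-0.1, 0.1, -0.1]
gripper_width: 0.0
```

```bash
python3 - <<'E'
from h import *
t=sense();print(t["eef_pos"],t["contact_force"])
w=snapshot("wrist");crop(w,"pics/w15.png",170,420,220,400,3)
s=snapshot("side");crop(s,"pics/s15.png",310,440,200,300,6)
E
```

```text
[ 0.47194327 -0.11475614  0.02216204] [-0.06085935  0.08189195 -0.11475641]
```

View pics/w15.png

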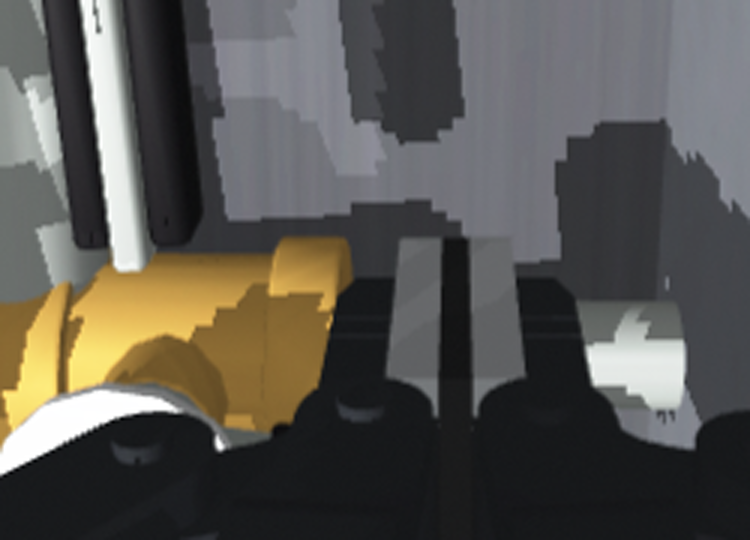

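View pics/s15.png

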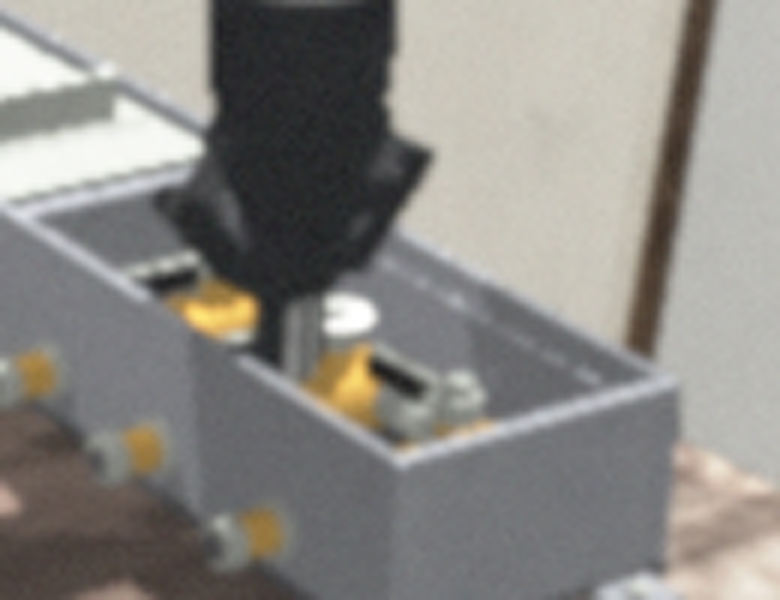

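```bash
cat > arc.py <<'E'
from h import *
import sys
M=np.array([[.9986,.052],[-.052,.9986]]);P=np.array([.5133,-.0972])
def plan(T,Rm,ths,r=.037,d=.018):
    # tool yaw now: push dir = -tool x ; duct push dir at th: (sin,cos)
    f=M.T@(-Rm[:2,0]);phi0=np.arctan2(f[0],f[1])
    for th in ths:
        u=np.array([-np.cos(th),np.sin(th)]);n=np.array([np.sin(th),np.cos(th)])
        q=P+M@(r*u-d*n);v=Rm[:2,:2].T@(q-T[:2])
        print("th %.2f x %.4f y %.4f turn %.1f"%(th,v[0],v[1],np.degrees(th-phi0)))
if __name__=="__main__":
    t=sense();Rm=R.from_quat(np.roll(t["orientation"],-1)).as_matrix()
    plan(t["eef_pos"],Rm,[float(a) for a in sys.argv[1:]])
E
python3 arc.py 0.1 0.2 0.3 0.4 0.5 0.6 0.7 0.8
```

```text
th 0.10 x -0.0055 y -0.0016 turn 5.8
th 0.20 x -0.0094 y -0.0004 turn 11.5
th 0.30 x -0.0134 y 0.0004 turn 17.2
th 0.40 x -0.0175 y 0.0008 turn 23.0
th 0.50 x -0.0216 y 0.0008 turn 28.7
th 0.60 x -0.0257 y 0.0004 turn 34.4
th 0.70 x -0.0297 y -0.0004 turn 40.2
th 0.80 x -0.0337 y -0.0016 turn 45.9
```

Call:
{"fn": "step_arm", "kwargs": {"plan": [[-0.003,-0.001,0,0,0,3,1],[-0.0055,-0.0015,0,0,0,6,1],[-0.0095,-0.0005,0,0,0,11.5,1],[-0.0135,0.0005,0,0,0,17,1],[-0.0175,0.001,0,0,0,23,1],[-0.0175,0.001,0,0,0,23,1]]}}

```text
time: 16.92
eef_pos: [0.472, -0.0972, 0.0224]
orientation: [0.0, -0.531, 0.847, -0.0]
contact_force: [-0.2, -0.7, -0.4]
gripper_width: -0.0001
```

```bash
python3 arc.py .5 .6 .7 .8 .9 1 1.1 1.2; python3 - <<'E'
from h import *
t=sense();print(t["eef_pos"],t["contact_force"])
w=snapshot("wrist");cv2.imwrite("pics/w16.png",w["image"][:,:,::-1])
s=snapshot("side");crop(s,"pics/s16.png",310,440,200,300,6)
E
```

```text
th 0.50 x -0.0038 y 0.0015 turn 5.8
th 0.60 x -0.0077 y 0.0027 turn 11.5
th 0.70 x -0.0118 y 0.0035 turn 17.2
th 0.80 x -0.0159 y 0.0039 turn 22.9
th 0.90 x -0.0200 y 0.0039 turn 28.7
th 1.00 x -0.0241 y 0.0035 turn 34.4
th 1.10 x -0.0281 y 0.0027 turn 40.1
th 1.20 x -0.0320 y 0.0015 turn 45.9
[ 0.47200309 -0.0971944   0.02241438] [-0.16520964 -0.7272292  -0.40035479]
```

View pics/w16.png

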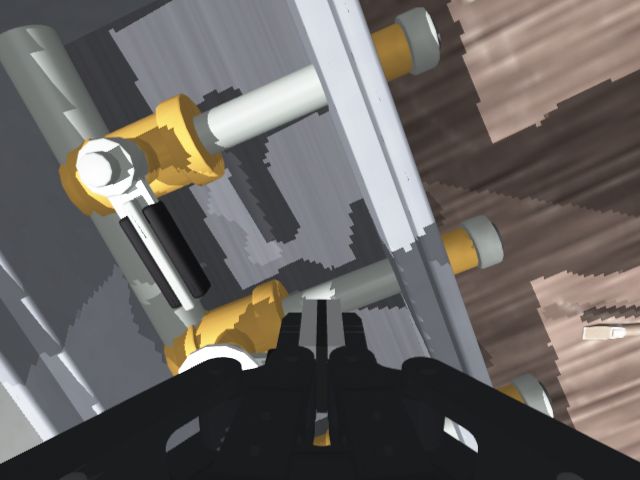

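View pics/s16.png

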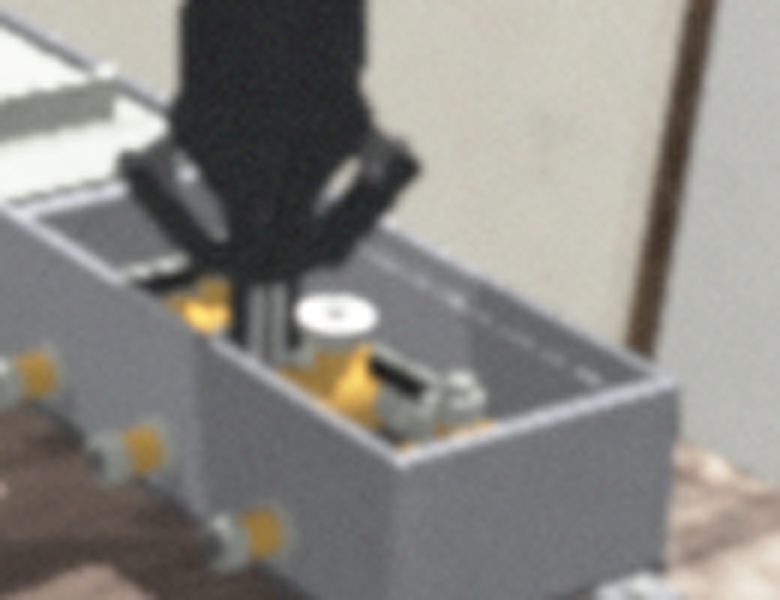

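Call:
{"fn": "step_arm", "kwargs": {"plan": [[-0.004,0.0015,0,0,0,6,1],[-0.0075,0.0025,0,0,0,11.5,1],[-0.012,0.0035,0,0,0,17,1],[-0.016,0.004,0,0,0,23,1]]}}

```text
time: 17.52
eef_pos: [0.4742, -0.0814, 0.0221]
orientation: [-0.001, -0.35, 0.937, 0.0]
contact_force: [-2.8, -1.2, 1.9]
gripper_width: -0.0003
```

```bash
python3 arc.py .9 1 1.1 1.2 1.3 1.4; python3 - <<'E'
from h import *
t=sense();print(t["eef_pos"],t["contact_force"])
w=snapshot("wrist");cv2.imwrite("pics/w17.png",w["image"][:,:,::-1])
s=snapshot("side");crop(s,"pics/s17.png",310,440,200,300,6)
s=snapshot("top");crop(s,"pics/t17.png",310,430,180,270,6)
E
```

```text
th 0.90 x -0.0048 y 0.0010 turn 5.5
th 1.00 x -0.0087 y 0.0022 turn 11.3
th 1.10 x -0.0127 y 0.0031 turn 17.0
th 1.20 x -0.0168 y 0.0035 turn 22.7
th 1.30 x -0.0209 y 0.0035 turn 28.4
th 1.40 x -0.0250 y 0.0032 turn 34.2
[ 0.47422486 -0.08138404  0.02211397] [-2.83630685 -1.21151923  1.86078878]
```

View pics/w17.png

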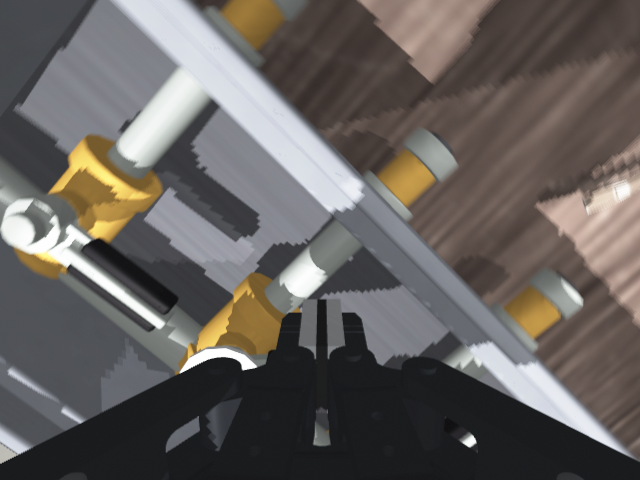

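View pics/s17.png

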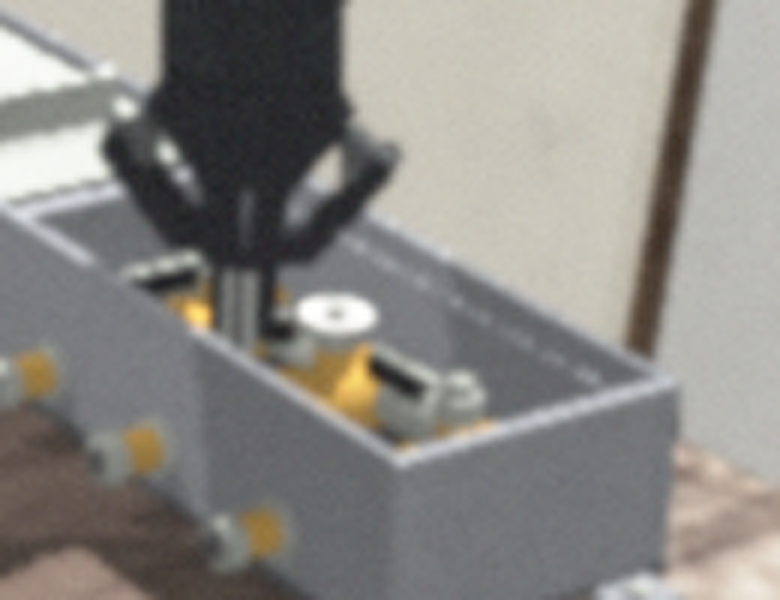

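View pics/t17.png

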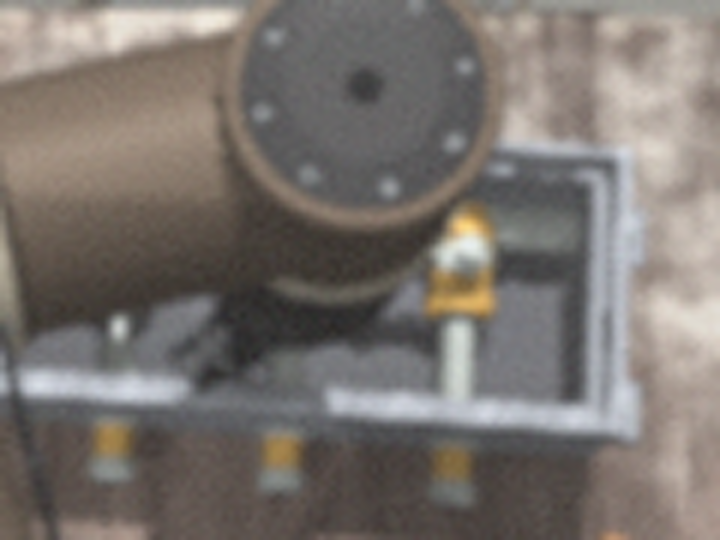

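Call:
{"fn": "step_arm", "kwargs": {"plan": [[-0.005,0.001,0,0,0,6,1],[-0.0085,0.002,0,0,0,11.5,1],[-0.0125,0.003,0,0,0,17,1],[-0.017,0.0035,0,0,0,23,1],[-0.021,0.0035,0,0,0,28.5,1],[-0.025,0.003,0,0,0,34,1]]}}

```text
time: 18.42
eef_pos: [0.4912, -0.0623, 0.0219]
orientation: [-0.001, -0.062, 0.998, 0.0]
contact_force: [-3.8, 2.4, 1.6]
gripper_width: -0.0001
```

```bash
python3 arc.py 1.45 1.5 1.54 1.571 1.6 1.63; python3 - <<'E'
from h import *
t=sense();print(t["eef_pos"],t["contact_force"],t["qpos"].round(2))
s=snapshot("side");crop(s,"pics/s18.png",310,440,200,300,6)
E
```

```text
th 1.45 x -0.0017 y 0.0006 turn 3.1
th 1.50 x -0.0036 y 0.0014 turn 6.0
th 1.54 x -0.0052 y 0.0019 turn 8.3
th 1.57 x -0.0064 y 0.0023 turn 10.1
th 1.60 x -0.0076 y 0.0026 turn 11.7
th 1.63 x -0.0088 y 0.0029 turn 13.4
[ 0.49115799 -0.0623476   0.0219026 ] [-3.83352689  2.42803506  1.64963715] [ 0.27  0.26 -0.6  -0.   -0.71 -1.72]
```

View pics/s18.png

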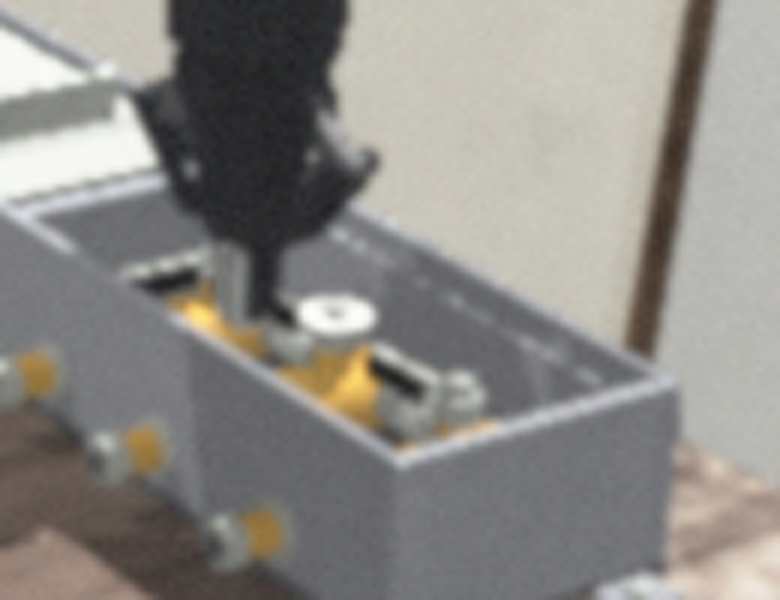

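Handle follows. Now finish slowly up to its stop.

Call:
{"fn": "step_arm", "kwargs": {"plan": [[-0.0015,0.0005,0,0,0,3,1],[-0.0035,0.0015,0,0,0,6,1],[-0.005,0.002,0,0,0,8,1],[-0.0065,0.0025,0,0,0,10,1],[-0.0065,0.0025,0,0,0,10,1]]}}

```text
time: 19.1
eef_pos: [0.498, -0.0592, 0.0221]
orientation: [-0.0, 0.025, 1.0, -0.0]
contact_force: [-2.5, 0.1, -1.8]
gripper_width: -0.0004
```

Call:
{"fn": "step_arm", "kwargs": {"plan": [[-0.001,0,0,0,0,0,1],[-0.0015,0,0,0,0,0,1],[-0.0015,0,0,0,0,0,1]]}}

```text
time: 19.48
eef_pos: [0.4981, -0.0593, 0.0219]
orientation: [-0.001, 0.025, 1.0, -0.0]
contact_force: [-7.5, 2.5, 1.3]
gripper_width: 0.0002
```

Call:
{"fn": "step_arm", "kwargs": {"plan": [[-0.001,0,0,0,0,0,1],[-0.0015,0,0,0,0,0,1],[-0.0015,0,0,0,0,0,1]]}}

```text
time: 19.85
eef_pos: [0.4982, -0.0594, 0.0218]
orientation: [-0.003, 0.026, 1.0, -0.0]
contact_force: [-11.7, 5.8, 5.6]
gripper_width: 0.0003
```

Call:
{"fn": "step_arm", "kwargs": {"plan": [[0.008,0,0,0,0,0,1],[0.015,0,-0.005,0,0,0,1],[0.015,0,-0.04,0,0,0,1],[0.02,0,-0.09,0,0,0,1],[0.06,0,-0.14,0,0,0,1],[0.1,0,-0.17,0,0,0,1],[0.1,0,-0.17,0,0,0,1],[0.1,0,-0.17,0,0,0,1]]}}

```text
time: 20.85
eef_pos: [0.402, -0.054, 0.1929]
orientation: [0.001, 0.025, 1.0, 0.0]
contact_force: [0.1, 0.0, 0.1]
gripper_width: -0.0003
```

```bash
python3 - <<'E'
from h import *
t=sense();print(t["eef_pos"],t["contact_force"])
w=snapshot("wrist");cv2.imwrite("pics/w20.png",w["image"][:,:,::-1])
s=snapshot("side");crop(s,"pics/s20.png",240,440,170,320,4)
s=snapshot("top");crop(s,"pics/t20.png",180,440,180,280,3)
E
```

```text
[ 0.40201389 -0.05400945  0.19288491] [0.051671   0.03210411 0.08460271]
```

View pics/w20.png

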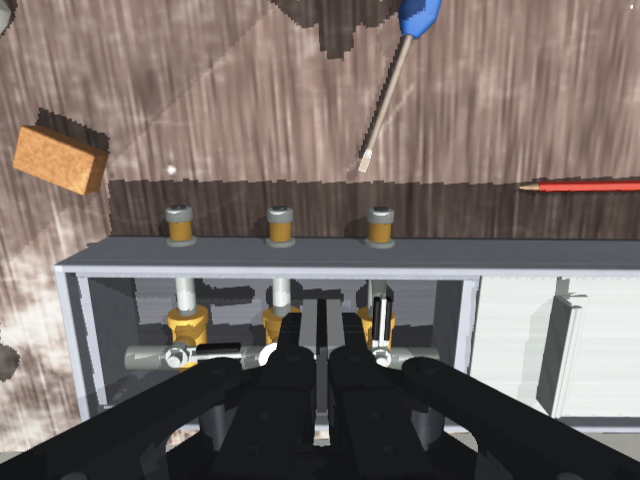

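View pics/s20.png

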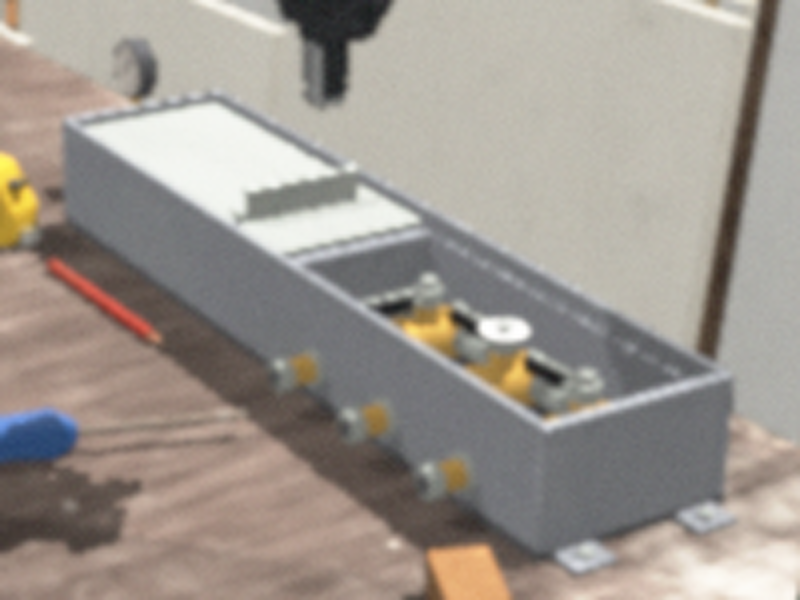

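View pics/t20.png

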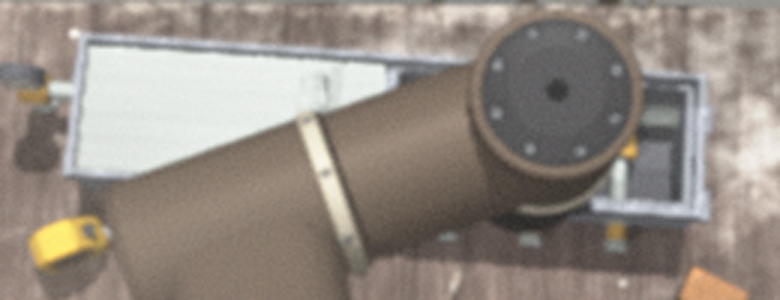

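Call:
{"fn": "step_arm", "kwargs": {"plan": [[0,-0.04,-0.02,0,0,0,1],[0,-0.09,-0.04,0,0,0,1],[0,-0.14,-0.05,0,0,0,1],[0,-0.19,-0.05,0,0,0,1],[0,-0.24,-0.05,0,0,0,1],[0,-0.28,-0.05,0,0,0,1],[0,-0.3,-0.05,0,0,0,1],[0,-0.3,-0.05,0,0,0,1]]}}

```text
time: 22.0
eef_pos: [0.3858, -0.3552, 0.2402]
orientation: [-0.002, 0.027, 1.0, 0.001]
contact_force: [-0.0, -0.5, 0.7]
gripper_width: -0.0001
```

```bash
python3 - <<'E'
from h import *
t=sense();print(t["eef_pos"],t["contact_force"])
s=snapshot("top");crop(s,"pics/t21.png",180,440,180,280,3);crop(s,"pics/t21b.png",310,420,190,260,7)
s=snapshot("side");crop(s,"pics/s21.png",300,440,210,310,5.5)
E
```

```text
[ 0.38581813 -0.35515526  0.24024227] [-0.01369453 -0.47013597  0.71279555]
```

View pics/t21.png

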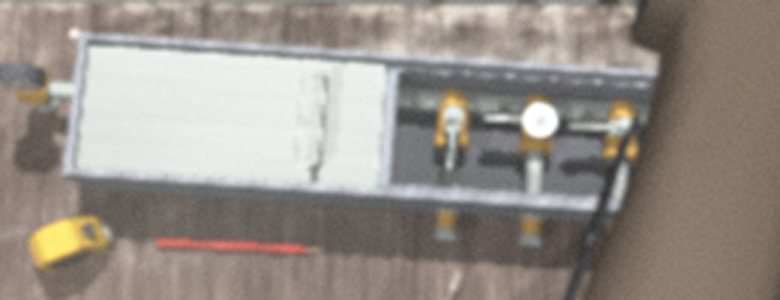

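View pics/t21b.png

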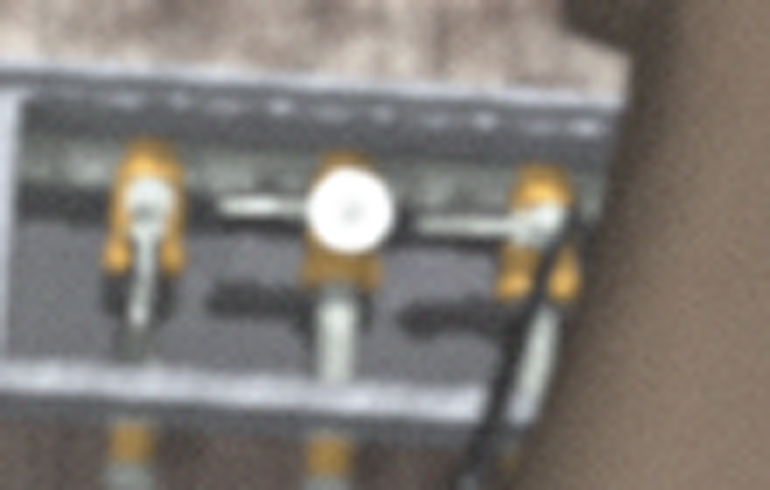

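Call:
{"fn": "step_arm", "kwargs": {"plan": [[-0.01,0.05,-0.02,0,0,0,1],[-0.03,0.1,-0.04,0,0,0,1],[-0.05,0.14,-0.04,0,0,0,1],[-0.06,0.17,-0.04,0,0,0,1],[-0.06,0.17,-0.04,0,0,0,1],[-0.06,0.17,-0.04,0,0,0,1]]}}

```text
time: 22.85
eef_pos: [0.4547, -0.1865, 0.2823]
orientation: [-0.0, 0.025, 1.0, -0.0]
contact_force: [-0.1, -0.6, -0.5]
gripper_width: -0.0004
```

```bash
python3 - <<'E'
from h import *
t=sense();print(t["eef_pos"],t["contact_force"])
s=snapshot("wrist");cv2.imwrite("pics/w22.png",s["image"][:,:,::-1]);crop(s,"pics/w22b.png",360,560,200,330,4)
E
```

```text
[ 0.45467696 -0.18654592  0.28225671] [-0.09355976 -0.55816298 -0.48892572]
```

View pics/w22.png

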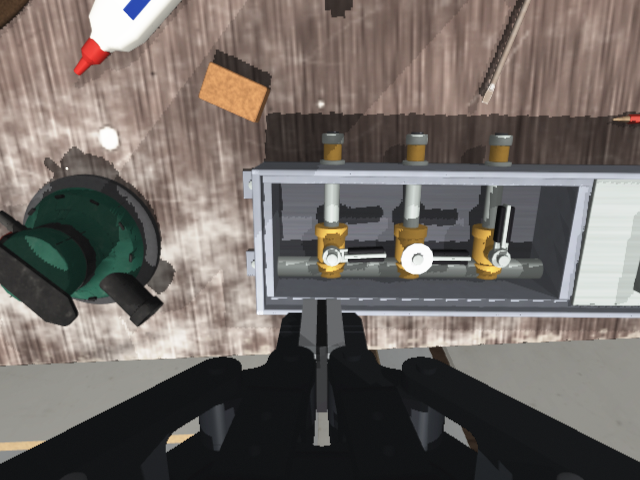

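Clear view: tagged handle (pivot ~(417,259)) points left along the duct. Measuring all three angles relative to the duct.

```bash
python3 - <<'E'
from h import *
s=snapshot("wrist");crop(s,"pics/w23.png",300,540,150,310,3.3)
im=s["image"].astype(int);g=im.min(2)
def line(mask,x0,y0):
    v,u=np.nonzero(mask);p=np.c_[u+x0,v+y0].astype(float);w=ray(s,p,.063)[:,:2]
    vx=cv2.fitLine(w.astype(np.float32),cv2.DIST_HUBER,0,1e-4,1e-4).ravel();return vx,len(u)
for n,(x0,x1,y0,y1) in dict(tag=(436,472,252,268),b=(350,386,248,264),a=(494,512,206,244)).items():
    r=g[y0:y1,x0:x1];m=r>170;v,k=line(m,x0,y0);print(n,k,v[:2],"angle of line from +y (rad): %.3f"%np.arctan(v[0]/v[1]) )
# duct wall lines: bright guide edges by points
for name,pts,z in(("near outer",[[262,172],[578,166]],.086),("far outer",[[258,311],[570,316]],.086)):
    w=ray(s,pts,z);d=w[1]-w[0];print(name,d.round(4),"%.3f"%np.arctan(d[0]/d[1]))
E
```

```text
tag 151 [0.04529483 0.99897367] angle of line from +y (rad): 0.045
b 141 [0.03873162 0.99924964] angle of line from +y (rad): 0.039
a 134 [ 0.9972874  -0.07360598] angle of line from +y (rad): -1.497
near outer [0.0092 0.2764 0.    ] 0.033
far outer [0.021  0.3014 0.    ] 0.070
```

View pics/w23.png

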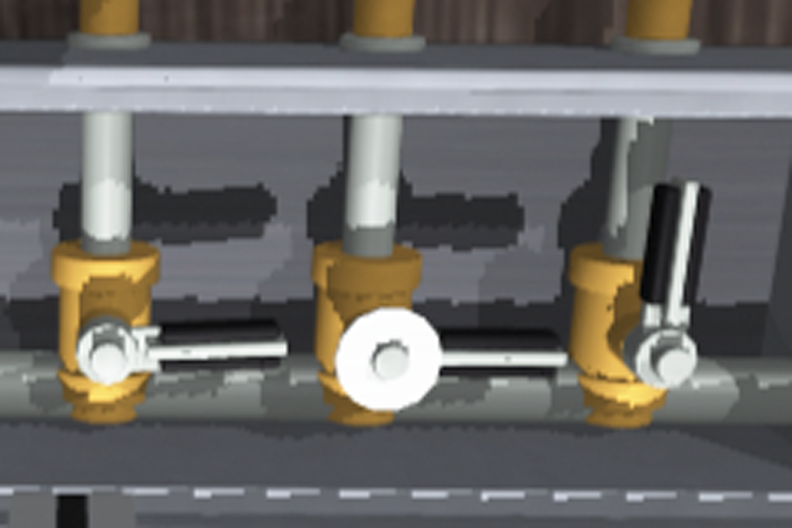

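```bash
python3 - <<'E'
from workcell import hand_in
print(hand_in())
E
```

```text
the job is handed in; nothing more can be done
None
```

The cover is against the left end stop and the sander's valve is shut. I handed the job in at about 23 s, with the arm clear of everything.

**Cover:** I pushed the ledge with the shut fingertips about 0.29 m to the left. The arm then stalled and the force rose from about 6 N to 20 N, so the cover was on the stop. The pictures show it lying flat between its guides with all three handles uncovered.

**Tagged handle (the middle one):** I pushed its rear side clockwise until the arm stalled with the force rising to about 13 N. In the last wrist picture it lies about 0.045 rad from the world y axis, against about 0.05 rad for the duct. That puts it at about 1.57 rad, measured to within roughly 0.02 rad.

**Other handles and bench:** The plain handles read about 0.02 rad and 1.56 rad, both within their starting ranges. The sander, tape measure, cork block and pencil look where they were; I did not measure them again.

**Checks that disagreed:**
- **Fingertip height:** The shut fingertips are about 33 mm behind the reported TCP in both the side and wrist pictures. Lowering onto the cover agreed with this, so I set the working heights from it.
- **Handle angle from above:** The top camera alone read the tagged handle roughly 0.02 rad short of shut, which is within that picture's error.
- **Duct edges:** In the last wrist picture the two long edges gave 0.033 and 0.070 rad. I used about 0.05 rad, which the earlier measurements also gave.

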